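# Change over the seal engraving fixture and pack the seal case

### The arm

A 6-joint arm with a two-finger parallel gripper is mounted at the origin on the work surface. World frame = base frame: x ahead of the robot, y to its left, z up, the work surface at z = 0. Lengths are in m, angles in rad, forces in N, time in s.
With the tool pointing down it reaches from about 0.35 to 0.775 m from the base axis. Payload 7.3 kg.
Tool frame: the origin (TCP) lies on the front face of the gripper's body, between the roots of the fingers; the fingertips stand ahead of it and the grasp point (between the pads) lies 47 mm ahead of it (finger_overhang is the z of the fingertips in the tool frame, in m); z points along the fingers, y is the line along which they close (so a half turn about z gives the same grasp; the last joint's range is limited). The gripper opens to 92 mm and grips with 3 to 60 N. Pads are 19 mm wide; open, the fingers measure 130 mm over their backs; the gripper's body (75 mm by 190 mm) begins 47 mm behind the grasp point.
Start: joints at [-1.29, 0.342, 1.524, -0, 1.275, -0.146], TCP at [0.217, -0.478, 0.292] pointing down, gripper open.
Joint ranges: [-2.53, 2.53], [-0.77, 2.02], [0.04, 2.7], [-1, 4.14], [0.28, 2.66], [-3.11, 3.11]. Speed limits (rad/s): [2.57, 2.57, 3.14, 3.14, 3.14, 3.14].

### API

Orientations are given as [roll, pitch, yaw] about the fixed x, y, z axes, in that order (R = Rz(yaw) Ry(pitch) Rx(roll)).
In Python, from cell import * gives the robot as it stands. The module is installed in compiled form; this text tells all that it offers.
- The arm moves only by the tool arm_command, never from a script. Its argument "series" is a list of rows, each an object of numbers: "x", "y", "z": the shift along the tool's x, y, z in mm; "rx", "ry", "rz": the turn, a rotation vector about the tool's x, y, z in degrees. A call has 1 to 20 rows; each row is the pose to reach, as a shift and turn from the pose commanded when the call began, along the tool's axes at that moment; what a row does not reach only later rows make up. A row lasts 1/10 s, in which the tool goes at most 50 mm and 8.59 degrees, less where a joint would pass 70% of its speed; a pose out of reach is approached as far as the arm can. A call with a gripper value outside its range is refused whole. "hand" is the finger opening in mm, from 0 to 91.8, set as the call begins (left out, the last holds). The fingers move at their own pace and stop on an object; "squeeze" is the grip in N (left out, the last holds). Time passes only in rows, so rows that repeat a pose let the fingers close. It gives the time, the measured TCP pose, the force, the opening and the grip force at its end, in the units of the state.
- observe(): the state, without advancing time (a new reading comes with each control period).
- read_camera(name): name is "scene" or "top" or "wrist"; returns a dict with "pixels" (420x560x3 uint8, blue, green, red), "K" (3x3 intrinsics, pixels), "rvec" (rotation vector, rad) and "tvec" (3), from world to camera coordinates, as OpenCV has them. Camera axes: x right, y down, z forward; pixel columns grow to the right and rows downward; lengths in m; the calibration is good to about 2 mm. A picture is of the moment at which its call begins. There is no depth.
- hand_in(): hands the job in; it is judged then, once.
Trained networks look in a picture, given as the dict that the camera call returned (one of the last four; its "shot" number tells which), for a name from the list of things; names that differ only in an ending like _2 or _b are one class to them, and where a whole thing is asked for, a point or a joint stands for the part that bears it (a point fixed in the world has none). Each returns a list of dicts, best first, with "confidence" (0 to 1); they miss things now and then, are a little off and sometimes report something else, mostly with a low value. They report only what shows in the picture. A call takes as long as a camera call. They do not tell look-alikes from the thing itself.
- boxes_of(picture, query): "point" ([x, y, z] in m, in world coordinates, good to about 4 mm: the middle of the surface that is visible of it).
- trace(picture, query): "pixels" (420x560 bool, what is visible of it).
- mark_of(picture, query): "point" ([x, y, z] in m, in world coordinates, good to about 4 mm: a listed point, or the origin of a listed thing).
The state is a dict: "time": time; "qpos": joint angles; "qvel": joint speeds; "joint_efforts": joint torques, N m; "tool_pos": TCP position; "tool_rot": TCP orientation; "contact_force": force on the tool from outside, world axes, zero at the start; "torque": the same for the moment, N m; "opening": finger opening in m; "grip_force": force on a finger pad.
Only numpy, scipy, OpenCV 4.12 (cv2) and the standard library are available. Lean on these libraries where they do the work, as an engineer would, in place of code of your own. Each camera call takes 0.05 s, during which the arm holds its last target. There are 200 camera calls.

### The job

Swing the toggle clamp fully open, take the finished stone block out of the engraving fixture and lay it in its oblong pocket of the red-lined case; then seat the fresh block flat in the fixture's nest while the clamp is open, and swing the clamp back over centre so that its pad rests on that block. Also put every hand stamp that lies on the table into the case, each upright and fully down in the pocket that matches its base; leave the other things where they are.

Things in the scene. Friction and masses are not known exactly. Their poses are not given: they have to be found in the camera images.
- square_stamp: Wooden hand stamp with a square base 60 x 60 mm, sides along its x and y. It stands on a base 22 mm high with a flat bar grip on top, centred: 22 mm thick (along its y), 46 mm long (along its x), reaching from 22 to 58 mm above the underside. Origin: centre of the underside, z up through the grip; about 0.16 kg. It may be absent (None).
- round_stamp: Wooden hand stamp with a round base 68 mm across. It stands on a base 22 mm high with a flat bar grip on top, centred: 22 mm thick (along its y), 46 mm long (along its x), reaching from 22 to 58 mm above the underside. Origin: centre of the underside, z up through the grip; about 0.16 kg. It may be absent (None).
- long_stamp: Wooden hand stamp with an oblong base 90 mm (its x) x 40 mm (its y). It stands on a base 22 mm high with a flat bar grip on top, centred: 22 mm thick (along its y), 60 mm long (along its x), reaching from 22 to 58 mm above the underside. Origin: centre of the underside, z up through the grip; about 0.16 kg. It may be absent (None).
- hex_stamp: Wooden hand stamp with a six-sided base, 60 mm across flats (two of the flats face its +y and -y) and 69 mm across corners (its x). It stands on a base 22 mm high with a flat bar grip on top, centred: 22 mm thick (along its y), 46 mm long (along its x), reaching from 22 to 58 mm above the underside. Origin: centre of the underside, z up through the grip; about 0.16 kg. It may be absent (None).
- done_block: The finished block, with dark carved lines on top: stone seal block 84 mm (its x) x 44 mm (its y) x 38 mm high, about 0.3 kg; origin: centre of the underside, z up. At the start it lies in the nest of the fixture under the closed clamp, its x along the nest's y (either way round).
- blank_block: The fresh, plain block, lying loose on the table among the stamps: stone seal block 84 mm (its x) x 44 mm (its y) x 38 mm high, about 0.3 kg; origin: centre of the underside, z up.
- case: Fixed, shallow red-lined case, 276 x 188 mm over its wooden frame, 20 mm high, with five pockets (pocket_*). Origin: centre of its underside; its x is the long side.
- pocket_square (a point): Centre of the floor of the square pocket 64 x 64 mm, 12 mm deep, its rim 18 mm above the table; axes as the case's.
- pocket_round (a point): Centre of the floor of the round pocket 72 mm across, 12 mm deep, its rim 18 mm above the table; axes as the case's.
- pocket_hex (a point): Centre of the floor of the six-sided pocket, 64 mm across flats (two flats face +y and -y), 12 mm deep, its rim 18 mm above the table; axes as the case's.
- pocket_long (a point): Centre of the floor of the oblong pocket 94 mm (x) x 44 mm (y), for the oblong stamp, 12 mm deep, its rim 18 mm above the table; axes as the case's.
- pocket_block (a point): Centre of the floor of the oblong pocket 88 mm (x) x 48 mm (y), for the finished block, 12 mm deep, its rim 18 mm above the table; axes as the case's.
- fixture: Fixed steel engraving fixture on a base plate 120 x 225 x 12 mm. Origin: on the table under the centre of the nest; its y points from the nest to the clamp's hinge.
- nest (a point): Centre of the nest's floor, 12 mm above the table; axes as the fixture's. The nest is an oblong pocket 88 mm (its y) x 48 mm (its x) between walls 10 mm thick and 12 mm high (24 mm above the table): a seated block stands 26 mm above the walls.
- clamp (a joint): Angle of the toggle clamp, rad. 0: closed, its rubber pad (on the arm, 75 mm before the hinge) rests on a block in the nest, 30 mm from its middle; with the nest empty it sinks to -0.12. 1.5: fully open, the arm upright, 160 mm high. Its weight carries it to the nearer end, over centre at about 0.4 rad; it turns easily (under 0.5 N m).
- clamp_hinge (a point): Middle of the clamp's hinge, 105 mm from the nest's centre along the fixture's y, 70 mm above the table; the hinge axis is the fixture's x; cheeks at its sides reach 42 mm across and 87 mm high. Axes as the fixture's.
- clamp_grip (a point): Middle of the black round grip of the handle, 22 mm thick, 120 mm from the hinge (grip from 85 mm to its tip at 156 mm). Closed, the handle stands up, leaning 0.2 rad towards the nest; opening swings it by the joint angle away from the nest (fixture's +y), at 1.5 nearly level. Pinch it from above, fingers closing along the fixture's x; it turns between them as it swings.
- paste_tin: Bystander, to be left where it is: low closed white tin 56 mm across, 36 mm high, standing among the stamps.
- coffee_cup: Bystander, to be left where it is: open paper-coloured cup 76 mm across, 85 mm high.
- brush: Bystander, to be left where it is: flat brush lying on the table.
- ink_pad: Bystander, to be left where it is: red ink pad box 90 x 70 x 18 mm.
- gift_box: Bystander, to be left where it is: white presentation box 50 x 150 x 30 mm.
- bead_jar: Bystander, to be left where it is: jar 72 mm across, 120 mm high.
- ruler: Bystander, to be left where it is: steel ruler 200 x 18 x 4 mm.
Things that resemble listed ones, but are neither listed nor needed, are in the scene too. Leave any green or yellow look-alike of the done_block alone.

How it is judged:
On the way, in this order (a step that is already met when the one before it is completed fails the run):
1. the clamp is swung open (beyond 0.9 rad) (value of joint clamp above 0.9 rad), for 0.1 s.
2. the fresh block is seated flat in the nest with the clamp open (horizontal distance between blank_block and nest below 0.006 m and z of blank_block in the frame of nest between -0.004 and 0.004 m and angle between blank_block's own z axis and vertical below 0.06 rad and linear speed of blank_block below 0.03 m/s and angle between the x axis of blank_block and the y axis of nest, either way round below 0.09 rad and value of joint clamp above 0.9 rad), for 0.2 s.
3. the clamp is swung back, its pad resting on the fresh block (horizontal distance between blank_block and nest below 0.006 m and z of blank_block in the frame of nest between -0.004 and 0.004 m and angle between blank_block's own z axis and vertical below 0.06 rad and linear speed of blank_block below 0.03 m/s and angle between the x axis of blank_block and the y axis of nest, either way round below 0.09 rad and value of joint clamp between -0.06 and 0.06 rad and contact force between clamp and blank_block above 0.2 N), for 0.2 s.
At the end, for the whole second after the job is handed in: Clamp closed (within 0.06 rad of 0, pad pressing over 0.2 N) on the fresh block in the nest; finished block and all stamps present at rest in their own pockets: within 6 mm of centre, 4 mm of the floor, 0.06 rad of upright; blocks and oblong stamp square within 0.09 rad (all of step 3 and horizontal distance between done_block and pocket_block below 0.006 m and z of done_block in the frame of pocket_block between -0.004 and 0.004 m and angle between each of done_block, square_stamp, round_stamp, long_stamp, hex_stamp's own z axis and vertical below 0.06 rad and linear speed of each of done_block, square_stamp, round_stamp, long_stamp, hex_stamp below 0.03 m/s and angle between the x axis of done_block and the x axis of pocket_block, either way round below 0.09 rad and horizontal distance between square_stamp and pocket_square below 0.006 m and z of square_stamp in the frame of pocket_square between -0.004 and 0.004 m and horizontal distance between round_stamp and pocket_round below 0.006 m and z of round_stamp in the frame of pocket_round between -0.004 and 0.004 m and horizontal distance between long_stamp and pocket_long below 0.006 m and z of long_stamp in the frame of pocket_long between -0.004 and 0.004 m and angle between the x axis of long_stamp and the x axis of pocket_long, either way round below 0.09 rad and horizontal distance between hex_stamp and pocket_hex below 0.006 m and z of hex_stamp in the frame of pocket_hex between -0.004 and 0.004 m); the robot touches nothing.
It fails at once if a bystander is shifted by more than 5 cm (distance of any of paste_tin, coffee_cup, brush, ink_pad, gift_box, bead_jar, ruler from where it was at the start of the episode above 0.05 m).
Of square_stamp, round_stamp, long_stamp, hex_stamp only 2 to 4 are there at a start; the rules pass over those that are not, and their reading is None.
At some moment in a run one of square_stamp, round_stamp, long_stamp, hex_stamp may be knocked a few centimetres aside while the robot is not near it.
It also fails if it takes over 210 s, if anything falls off the work surface, if the arm or the gripper's body presses on something with over 40 N, if the wrist force passes 120 N, or if a joint passes its speed limit or range.

## Working session

There is one attempt and no reset: what is moved stays moved. The work goes in short steps, Python scripts to look and compute and a tool call to move; the robot and the scene stay as the last step left them, time stands still between calls to the robot, and variables do not carry over. Pictures are saved under pics/ and viewed, at most 16 in all, crops included, and the job is handed in when it is done.

Besides the shell and the picture viewer there is one more tool, called after ">>>" in YAML: its name, and indented under it one key for each argument. arm_command: Moves the arm, as the interface text tells. Its arguments: {"type":"object","properties":{"series":{"type":"array"},"hand":{"type":"number"},"squeeze":{"type":"number"}},"required":["series"]}

```bash
mkdir -p pics
cat > h.py <<'E'
from cell import *
import numpy as np, cv2
from scipy.spatial.transform import Rotation as R
def cam(n,save=None):
    p=read_camera(n)
    if save: cv2.imwrite('pics/'+save+'.png',p['pixels'])
    return p
def proj(p,X):
    return cv2.projectPoints(np.array(X,float).reshape(-1,3),np.array(p['rvec']),np.array(p['tvec']),np.array(p['K']),None)[0].reshape(-1,2)
def ray(p,uv,z):
    Rm=cv2.Rodrigues(np.array(p['rvec']))[0];t=np.array(p['tvec']).ravel();C=-Rm.T@t
    d=np.c_[np.array(uv,float).reshape(-1,2),np.ones(len(np.array(uv).reshape(-1,2)))]@np.linalg.inv(p['K']).T@Rm
    return C+d*((z-C[2])/d[:,2:])
E
python3 - <<'E'
from h import *
np.set_printoptions(precision=4,suppress=True)
s=observe();print(s['tool_pos'],s['tool_rot'],s['time'])
for c in ['top','scene']:
    p=cam(c,c+'0')
    for q in ['square_stamp','round_stamp','long_stamp','hex_stamp','done_block','blank_block','case','pocket_square','pocket_round','pocket_hex','pocket_long','pocket_block','fixture','nest','clamp_hinge','clamp_grip','paste_tin','coffee_cup','bead_jar']:
        print(c,q,[(np.round(d['point'],3).tolist(),round(d['confidence'],2),proj(p,d['point'])[0].astype(int).tolist()) for d in mark_of(p,q)[:3]])
E
```

```text
[ 0.2173 -0.4776  0.2915] [-3.1401 -0.0002  0.4268] 0.0
top square_stamp [([0.449, 0.023, -0.001], 0.96, [310, 273])]
top round_stamp [([0.696, -0.086, 0.0], 0.8, [346, 183])]
top long_stamp [([0.692, 0.02, 0.001], 0.71, [308, 185])]
top hex_stamp [([0.438, -0.078, 0.002], 0.7, [347, 276]), ([0.69, 0.02, -0.003], 0.46, [308, 186])]
top done_block [([0.517, 0.47, 0.002], 0.96, [145, 252]), ([0.638, 0.136, 0.001], 0.91, [267, 206]), ([0.328, -0.096, 0.004], 0.77, [356, 318])]
top blank_block [([0.579, -0.083, 0.002], 0.56, [347, 224]), ([0.697, -0.085, 0.002], 0.29, [346, 182])]
top case [([0.504, -0.288, -0.001], 0.85, [423, 250]), ([0.481, 0.184, 0.014], 0.24, [250, 263])]
top pocket_square [([0.417, -0.32, 0.007], 0.72, [438, 282])]
top pocket_round [([0.5, -0.324, 0.004], 0.94, [437, 251])]
top pocket_hex [([0.581, -0.327, 0.006], 0.74, [437, 221]), ([0.789, -0.064, 0.002], 0.69, [337, 150])]
top pocket_long [([0.444, -0.234, 0.004], 0.73, [405, 273])]
top pocket_block [([0.56, -0.246, -0.0], 0.82, [407, 230])]
top fixture [([0.482, 0.188, -0.004], 0.77, [249, 263]), ([0.756, 0.194
[... 1516 characters left out ...]
9, 326])]
scene pocket_block [([0.561, -0.237, 0.008], 0.98, [212, 351])]
scene fixture [([0.48, 0.192, -0.0], 0.67, [286, 204]), ([0.351, 0.198, 0.003], 0.43, [248, 183])]
scene nest [([0.48, 0.191, 0.013], 0.3, [285, 201])]
scene clamp_hinge [([0.466, 0.296, 0.072], 0.8, [302, 160]), ([0.561, -0.239, 0.006], 0.64, [212, 352]), ([0.494, -0.321, 0.009], 0.43, [163, 368])]
scene clamp_grip [([0.468, 0.269, 0.19], 0.89, [298, 134])]
scene paste_tin [([0.688, 0.02, 0.001], 0.89, [321, 290]), ([0.76, 0.197, 0.001], 0.74, [381, 249]), ([0.437, -0.082, -0.001], 0.37, [211, 273])]
scene coffee_cup [([0.759, 0.196, 0.002], 0.96, [381, 249])]
scene bead_jar [([0.702, 0.31, -0.002], 0.78, [379, 210])]
```

View pics/top0.png

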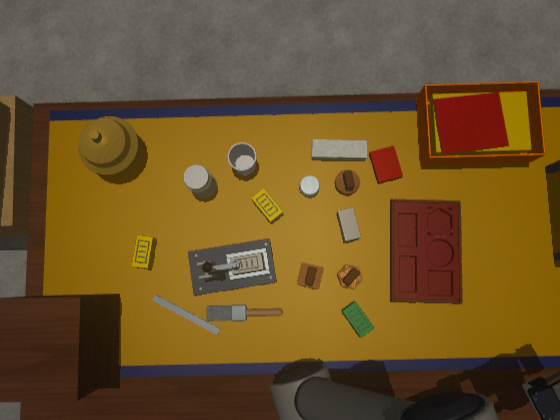

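View pics/scene0.png

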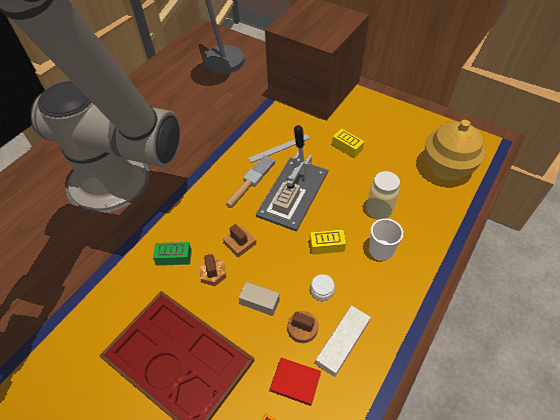

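Candidates (top view): the done block lies in the nest at (248,263), with look-alikes yellow (267,206), yellow (143,252) and green (357,319). The blank is the plain grey block at (348,225); the white box (340,150) and tin (310,186) are not it. Stamps present are square (311,276), hex (350,277) and round (347,181). There is no long stamp. Next I measure with the wrist camera.

```bash
cat >> h.py <<'E'
np.set_printoptions(precision=4,suppress=True)
def go(*ts,p0=None):
    """targets (x,y,z,yaw deg) of TCP pointing down -> tool shift mm / turn deg, all from the present pose"""
    s=observe(); R0=R.from_euler('xyz',s['tool_rot']); P=np.array(s['tool_pos'])
    for t in ts:
        d=R0.inv().apply(np.array(t[:3])-P)*1000
        r=(R0.inv()*R.from_euler('xyz',[np.pi,0,np.radians(t[3])])).as_rotvec(degrees=True)
        print('go',t,'->',d.round(1),r.round(1))
def state():
    s=observe();print('t',round(s['time'],2),'pos',s['tool_pos'],'rot',s['tool_rot'],'open',s['opening'],'F',s['contact_force'],'grip',s['grip_force'],'q6',s['qpos'][5])
def campose(p):
    Rm=cv2.Rodrigues(np.array(p['rvec']))[0];s=observe();R0=R.from_euler('xyz',s['tool_rot'])
    C=-Rm.T@np.array(p['tvec']).ravel()
    return R0.inv().apply(C-s['tool_pos']),(R0.inv().as_matrix()@Rm.T)
E
python3 - <<'E'
from h import *
state();p=cam('wrist','w0');print(p['K'],*campose(p))
go((0.46,-0.28,0.36,90),(0.47,-0.0,0.40,90),(0.43,0.2,0.42,97))
E
```

```text
t 2.0 pos [ 0.2173 -0.4779  0.2922] rot [ 3.1415 -0.      0.4268] open 0.09178042221481225 F [0.7585 0.6845 0.6571] grip 0.0 q6 -0.14599338413386165
[[324.6239   0.     279.8093]
 [  0.     324.6239 205.1321]
 [  0.       0.       1.    ]] [ 0.073  -0.0008 -0.0924] [[-0.0001 -0.9626 -0.2709]
 [ 1.     -0.0001  0.    ]
 [-0.0001 -0.2709  0.9626]]
go (0.46, -0.28, 0.36, 90) -> [302.8 -79.7 -67.8] [  0.    0.  -65.5]
go (0.47, -0.0, 0.4, 90) -> [ 427.8 -330.4 -107.8] [  0.    0.  -65.5]
go (0.43, 0.2, 0.42, 97) -> [ 474.2 -529.  -127.8] [  0.    0.  -72.5]
```

>>> arm_command:
  series:
    - {"z": -60}

```text
invalid input
```

>>> arm_command:
  series:
    - {"x": 303,"y": -80,"z": -68,"rx": 0,"ry": 0,"rz": -65.5}
    - {"x": 303,"y": -80,"z": -68,"rx": 0,"ry": 0,"rz": -65.5}
    - {"x": 303,"y": -80,"z": -68,"rx": 0,"ry": 0,"rz": -65.5}
    - {"x": 303,"y": -80,"z": -68,"rx": 0,"ry": 0,"rz": -65.5}
    - {"x": 303,"y": -80,"z": -68,"rx": 0,"ry": 0,"rz": -65.5}
    - {"x": 303,"y": -80,"z": -68,"rx": 0,"ry": 0,"rz": -65.5}
    - {"x": 303,"y": -80,"z": -68,"rx": 0,"ry": 0,"rz": -65.5}
    - {"x": 303,"y": -80,"z": -68,"rx": 0,"ry": 0,"rz": -65.5}
    - {"x": 303,"y": -80,"z": -68,"rx": 0,"ry": 0,"rz": -65.5}
    - {"x": 303,"y": -80,"z": -68,"rx": 0,"ry": 0,"rz": -65.5}

```text
time: 3.05
tool_pos: [0.4599, -0.2797, 0.3601]
tool_rot: [-3.141, -0.0, 1.567]
contact_force: [-0.0, -0.2, 0.1]
opening: 0.0919
grip_force: 0.0
```

```bash
cat >> h.py <<'E'
def rect(p,q,z,near=None):
    """min-area rectangle of traced masks projected to height z"""
    for d in trace(p,q)[:3]:
        m=d['pixels'].astype(np.uint8)
        c=max(cv2.findContours(m,0,cv2.CHAIN_APPROX_NONE)[0],key=len).reshape(-1,2)
        X=ray(p,c,z)[:,:2]
        r=cv2.minAreaRect((X*1000).astype(np.float32))
        print(' rect',q,round(d['confidence'],2),np.round(r[0],1),np.round(r[1],1),round(r[2],1))
E
python3 - <<'E'
from h import *
p=cam('wrist','w1')
for q in ['pocket_square','pocket_round','pocket_hex','pocket_block','case','square_stamp','hex_stamp','round_stamp','blank_block']:
    print(q,[(np.round(d['point'],3).tolist(),round(d['confidence'],2),proj(p,d['point'])[0].astype(int).tolist()) for d in mark_of(p,q)[:3]])
rect(p,'case',.02);rect(p,'blank_block',.038)
go((0.43,-0.1,0.38,90),(0.43,0.16,0.36,97))
E
```

```text
pocket_square [([0.42, -0.321, 0.002], 0.86, [252, 196])]
pocket_round [([0.498, -0.327, 0.004], 0.69, [306, 201])]
pocket_hex [([0.697, -0.086, 0.003], 0.52, [472, 11])]
pocket_block [([0.562, -0.239, 0.007], 0.75, [356, 139])]
case [([0.504, -0.291, 0.003], 0.57, [312, 176])]
square_stamp []
hex_stamp [([0.44, -0.08, -0.004], 0.61, [263, 9])]
round_stamp [([0.694, -0.086, 0.001], 0.78, [469, 12])]
blank_block [([0.579, -0.084, -0.001], 0.96, [375, 10])]
 rect case 0.93 [ 503.6 -287.7] [187.2 274.8] 87.0
 rect blank_block 0.78 [ 575.1 -101. ] [35.7 94.7] 89.8
go (0.43, -0.1, 0.38, 90) -> [179.7 -30.2 -19.8] [ 0.   0.  -0.1]
go (0.43, 0.16, 0.36, 97) -> [439.7 -30.5   0.2] [ 0.   0.  -7.1]
```

View pics/w1.png

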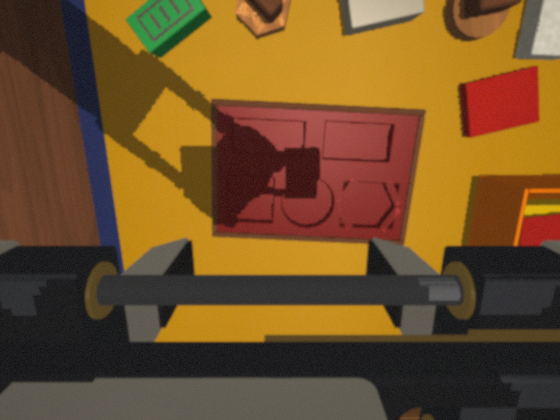

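The wrist view shows the case at (315,172). The square pocket is at the lower left (252,196), partly in the arm's shadow, round (306,201), hex (368,203), long (262,138), block (356,139). Next are the stamps.

>>> arm_command:
  series:
    - {"x": 180,"y": -30,"z": -10,"rx": 0,"ry": 0,"rz": 0}
    - {"x": 180,"y": -30,"z": -10,"rx": 0,"ry": 0,"rz": 0}
    - {"x": 180,"y": -30,"z": -10,"rx": 0,"ry": 0,"rz": 0}
    - {"x": 180,"y": -30,"z": -10,"rx": 0,"ry": 0,"rz": 0}
    - {"x": 180,"y": -30,"z": -10,"rx": 0,"ry": 0,"rz": 0}
    - {"x": 180,"y": -30,"z": -10,"rx": 0,"ry": 0,"rz": 0}

```text
time: 4.25
tool_pos: [0.4303, -0.0994, 0.3706]
tool_rot: [3.141, 0.001, 1.572]
contact_force: [-0.3, -0.3, -1.2]
opening: 0.0918
grip_force: 0.0
```

Run:
```python
from h import *
p=cam('wrist','w2');state()
for q in ['square_stamp','hex_stamp','round_stamp','long_stamp','blank_block','paste_tin','nest']:
    print(q,[(np.round(d['point'],3).tolist(),round(d['confidence'],2),proj(p,d['point'])[0].astype(int).tolist()) for d in mark_of(p,q)[:3]])
rect(p,'blank_block',.038)
go((0.43,0.16,0.36,97))
```

```text
t 4.3 pos [ 0.4304 -0.1001  0.3704] rot [3.141  0.0008 1.5703] open 0.09155411666044211 F [ 0.3841 -0.6647  0.6066] grip 0.0 q6 -0.4013419903382307
square_stamp [([0.786, -0.063, 0.004], 0.64, [534, 141]), ([0.444, 0.024, -0.004], 0.63, [289, 75]), ([0.503, -0.288, 0.004], 0.2, [325, 285])]
hex_stamp [([0.439, -0.078, -0.001], 0.7, [286, 151])]
round_stamp [([0.696, -0.085, -0.001], 0.65, [465, 157])]
long_stamp [([0.419, -0.316, 0.005], 0.47, [272, 302])]
blank_block [([0.581, -0.084, -0.003], 0.78, [385, 155])]
paste_tin [([0.688, 0.016, 0.0], 0.87, [472, 81])]
nest []
 rect blank_block 0.58 [574.1 -80.9] [92.7 50.3] 10.4
go (0.43, 0.16, 0.36, 97) -> [260.1  -0.7  10. ] [-0.  -0.  -7.1]
```

View pics/w2.png

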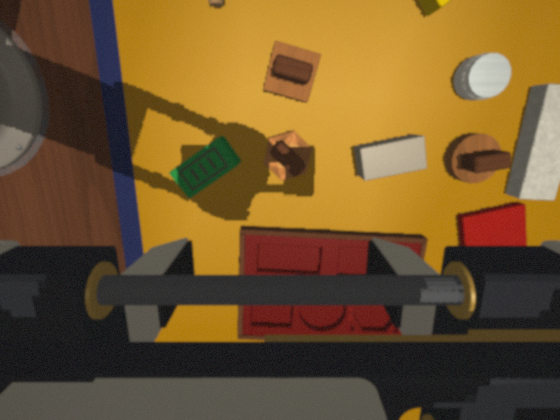

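This view shows the square stamp at (291,70), hex (288,152), round (478,158) and the blank (392,157), tilted about 10°. The tin is at (483,75) and the green look-alike at (205,165). Next is the fixture.

>>> arm_command:
  series:
    - {"x": 260,"y": 0,"z": -10,"rx": 0,"ry": 0,"rz": -7}
    - {"x": 260,"y": 0,"z": -10,"rx": 0,"ry": 0,"rz": -7}
    - {"x": 260,"y": 0,"z": -10,"rx": 0,"ry": 0,"rz": -7}
    - {"x": 260,"y": 0,"z": -10,"rx": 0,"ry": 0,"rz": -7}
    - {"x": 260,"y": 0,"z": -10,"rx": 0,"ry": 0,"rz": -7}
    - {"x": 260,"y": 0,"z": -10,"rx": 0,"ry": 0,"rz": -7}
    - {"x": 260,"y": 0,"z": -10,"rx": 0,"ry": 0,"rz": -7}
    - {"x": 260,"y": 0,"z": -10,"rx": 0,"ry": 0,"rz": -7}

```text
time: 5.5
tool_pos: [0.4305, 0.1595, 0.38]
tool_rot: [-3.141, 0.001, 1.692]
contact_force: [0.7, 0.1, 0.4]
opening: 0.0916
grip_force: 0.0
```

Run:
```python
from h import *
p=cam('wrist');state()
for q in ['nest','clamp_hinge','clamp_grip','done_block','coffee_cup']:
    print(q,[(np.round(d['point'],3).tolist(),round(d['confidence'],2),proj(p,d['point'])[0].astype(int).tolist()) for d in mark_of(p,q)[:3]])
rect(p,'done_block',.05)
rect(p,'fixture',.012)
cv2.imwrite('pics/w3.png',cv2.resize(p['pixels'][0:280,130:500],None,fx=2,fy=2))
```

```text
t 5.55 pos [0.4306 0.159  0.38  ] rot [-3.1412  0.0008  1.6908] open 0.09159589901505107 F [-0.1097  0.5343  0.7074] grip 0.0 q6 0.06711450071073531
nest [([0.687, 0.018, 0.0], 0.31, [428, 272])]
clamp_hinge [([0.469, 0.291, 0.071], 0.58, [327, 66])]
clamp_grip [([0.47, 0.27, 0.185], 0.78, [343, 74])]
done_block [([0.33, -0.097, -0.002], 0.95, [201, 309]), ([0.639, 0.128, -0.001], 0.89, [414, 203]), ([0.48, 0.187, 0.012], 0.63, [317, 152])]
coffee_cup [([0.752, 0.194, 0.002], 0.93, [501, 169]), ([0.441, -0.079, 0.002], 0.27, [269, 309])]
 rect done_block 0.88 [623. 142.] [87.4 58.3] 38.1
 rect done_block 0.75 [333.  -76.3] [97.6 56.4] 33.7
 rect done_block 0.61 [478.7 191.6] [46.3 82. ] 6.9
 rect fixture 0.61 [473.6 234.4] [121.3 225.7] 7.3
 rect fixture 0.42 [351.  202.8] [200.9  43. ] 89.5
```

View pics/w3.png

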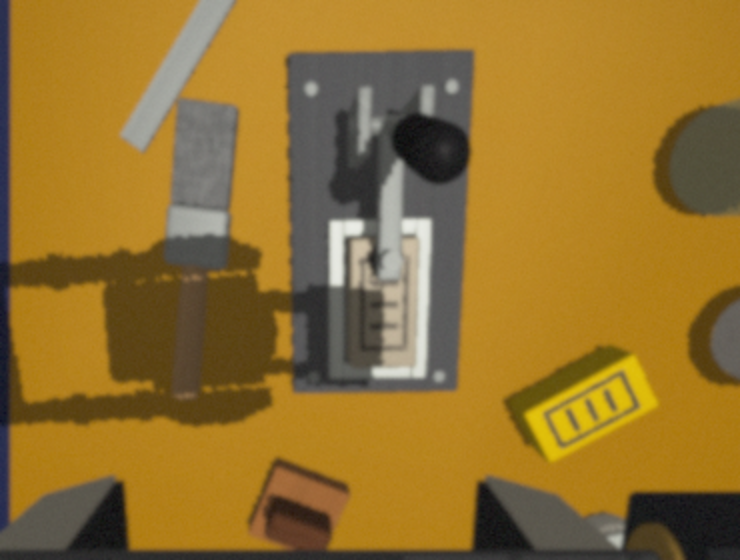

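The fixture is at yaw ≈ 7.1° with the nest at (0.4795, 0.190). The done block lies in the nest under the arm (crop 385,300). The black grip is at (432,148), consistent with the marked (0.470, 0.270, 0.187). Next is the clamp grip.

Run:
```python
from h import *
go((.4695,.2706,.30,97.1),(.4695,.2706,.236,97.1))
```

```text
go (0.4695, 0.2706, 0.3, 97.1) -> [105.4  52.   80.3] [ 0.   0.  -0.2]
go (0.4695, 0.2706, 0.236, 97.1) -> [105.4  52.  144.3] [ 0.   0.  -0.2]
```

>>> arm_command:
  series:
    - {"x": 105,"y": 52,"z": 30,"rx": 0,"ry": 0,"rz": 0}
    - {"x": 105,"y": 52,"z": 30,"rx": 0,"ry": 0,"rz": 0}
    - {"x": 105,"y": 52,"z": 30,"rx": 0,"ry": 0,"rz": 0}
    - {"x": 105,"y": 52,"z": 70,"rx": 0,"ry": 0,"rz": 0}
    - {"x": 105,"y": 52,"z": 110,"rx": 0,"ry": 0,"rz": 0}
    - {"x": 105,"y": 52,"z": 144,"rx": 0,"ry": 0,"rz": 0}
    - {"x": 105,"y": 52,"z": 144,"rx": 0,"ry": 0,"rz": 0}
  hand: 70

```text
time: 6.6
tool_pos: [0.4673, 0.2699, 0.2318]
tool_rot: [-3.132, 0.003, 1.692]
contact_force: [-0.7, -0.3, 1.0]
opening: 0.07
grip_force: 0.0
```

>>> arm_command:
  series:
    - {"x": 0,"y": 0,"z": 0,"rx": 0,"ry": 0,"rz": 0}
    - {"x": 0,"y": 0,"z": 0,"rx": 0,"ry": 0,"rz": 0}
    - {"x": 0,"y": 0,"z": 0,"rx": 0,"ry": 0,"rz": 0}
    - {"x": 0,"y": 0,"z": 0,"rx": 0,"ry": 0,"rz": 0}
    - {"x": 0,"y": 0,"z": 0,"rx": 0,"ry": 0,"rz": 0}
    - {"x": 0,"y": 0,"z": 0,"rx": 0,"ry": 0,"rz": 0}
    - {"x": 0,"y": 0,"z": 0,"rx": 0,"ry": 0,"rz": 0}
    - {"x": 0,"y": 0,"z": 0,"rx": 0,"ry": 0,"rz": 0}
  hand: 0
  squeeze: 15

```text
time: 7.4
tool_pos: [0.4697, 0.2709, 0.2364]
tool_rot: [3.141, -0.0, 1.692]
contact_force: [2.2, 0.1, 1.3]
opening: 0.0214
grip_force: 15.0
```

Gripped at 21 mm opening with little side force. Swinging it open.

>>> arm_command:
  series:
    - {"x": 9,"y": 0,"z": -1.4,"rx": 0,"ry": 0,"rz": 0}
    - {"x": 18,"y": 0,"z": -2,"rx": 0,"ry": 0,"rz": 0}
    - {"x": 36,"y": 0,"z": -2,"rx": 0,"ry": 0,"rz": 0}
    - {"x": 53.5,"y": 0,"z": 1,"rx": 0,"ry": 0,"rz": 0}
    - {"x": 70.5,"y": 0,"z": 7,"rx": 0,"ry": 0,"rz": 0}
    - {"x": 86.5,"y": 0,"z": 15,"rx": 0,"ry": 0,"rz": 0}
    - {"x": 101,"y": 0,"z": 26,"rx": 0,"ry": 0,"rz": 0}
    - {"x": 114,"y": 0,"z": 38,"rx": 0,"ry": 0,"rz": 0}
    - {"x": 125,"y": 0,"z": 53,"rx": 0,"ry": 0,"rz": 0}
    - {"x": 133,"y": 0,"z": 68.5,"rx": 0,"ry": 0,"rz": 0}
    - {"x": 138,"y": 0,"z": 81,"rx": 0,"ry": 0,"rz": 0}
    - {"x": 138,"y": 0,"z": 81,"rx": 0,"ry": 0,"rz": 0}
    - {"x": 138,"y": 0,"z": 81,"rx": 0,"ry": 0,"rz": 0}

```text
time: 8.7
tool_pos: [0.4505, 0.4125, 0.155]
tool_rot: [-3.141, -0.006, 1.694]
contact_force: [-6.5, 11.9, 3.0]
opening: 0.0214
grip_force: 15.0
```

>>> arm_command:
  series:
    - {"x": 0,"y": 0,"z": 0,"rx": 0,"ry": 0,"rz": 0}
    - {"x": 0,"y": 0,"z": 0,"rx": 0,"ry": 0,"rz": 0}
    - {"x": 0,"y": 0,"z": 0,"rx": 0,"ry": 0,"rz": 0}
    - {"x": 0,"y": 0,"z": 0,"rx": 0,"ry": 0,"rz": 0}
    - {"x": 0,"y": 0,"z": -20,"rx": 0,"ry": 0,"rz": 0}
    - {"x": 0,"y": 0,"z": -60,"rx": 0,"ry": 0,"rz": 0}
    - {"x": 0,"y": 0,"z": -110,"rx": 0,"ry": 0,"rz": 0}
    - {"x": -40,"y": 0,"z": -150,"rx": 0,"ry": 0,"rz": 0}
    - {"x": -90,"y": 0,"z": -180,"rx": 0,"ry": 0,"rz": 0}
    - {"x": -130,"y": 0,"z": -190,"rx": 0,"ry": 0,"rz": 0}
    - {"x": -170,"y": 0,"z": -190,"rx": 0,"ry": 0,"rz": 0}
    - {"x": -210,"y": 0,"z": -190,"rx": 0,"ry": 0,"rz": 0}
    - {"x": -250,"y": 0,"z": -190,"rx": 0,"ry": 0,"rz": 0}
    - {"x": -270,"y": 0,"z": -190,"rx": 0,"ry": 0,"rz": 0}
    - {"x": -270,"y": 0,"z": -190,"rx": 0,"ry": 0,"rz": 0}
    - {"x": -270,"y": 0,"z": -190,"rx": 0,"ry": 0,"rz": 0}
  hand: 70

```text
time: 10.3
tool_pos: [0.4853, 0.1398, 0.3452]
tool_rot: [3.141, -0.0, 1.691]
contact_force: [-0.4, -1.1, -0.1]
opening: 0.0702
grip_force: 0.0
```

Run:
```python
from h import *
p=cam('wrist');state()
for q in ['nest','clamp_hinge','clamp_grip','done_block','coffee_cup']:
    print(q,[(np.round(d['point'],3).tolist(),round(d['confidence'],2),proj(p,d['point'])[0].astype(int).tolist()) for d in mark_of(p,q)[:3]])
rect(p,'done_block',.05)
rect(p,'fixture',.012)
cv2.imwrite('pics/w4.png',cv2.resize(p['pixels'][0:280,130:500],None,fx=2,fy=2))
```

```text
t 10.35 pos [0.4852 0.1404 0.3452] rot [-3.1416 -0.0004  1.692 ] open 0.06988208455016913 F [-0.5146  0.3712 -0.99  ] grip 0.0 q6 0.008304493136241651
nest []
clamp_hinge []
clamp_grip [([0.353, 0.205, -0.004], 0.29, [185, 108]), ([0.47, 0.294, 0.068], 0.17, [283, 31])]
done_block [([0.482, 0.186, 0.013], 0.88, [282, 135]), ([0.64, 0.131, -0.001], 0.8, [389, 189])]
coffee_cup [([0.754, 0.198, 0.003], 0.82, [485, 151])]
 rect done_block 0.74 [479.7 191.1] [45.1 83.3] 6.9
 rect done_block 0.61 [626.4 141.6] [84.1 53.1] 37.4
 rect fixture 0.87 [474.3 231.9] [120.6 218.3] 8.1
 rect fixture 0.36 [463.3 316.9] [27.4 44.2] 6.9
 rect fixture 0.23 [480.8 189.1] [48.3 92.3] 8.0
```

View pics/w4.png

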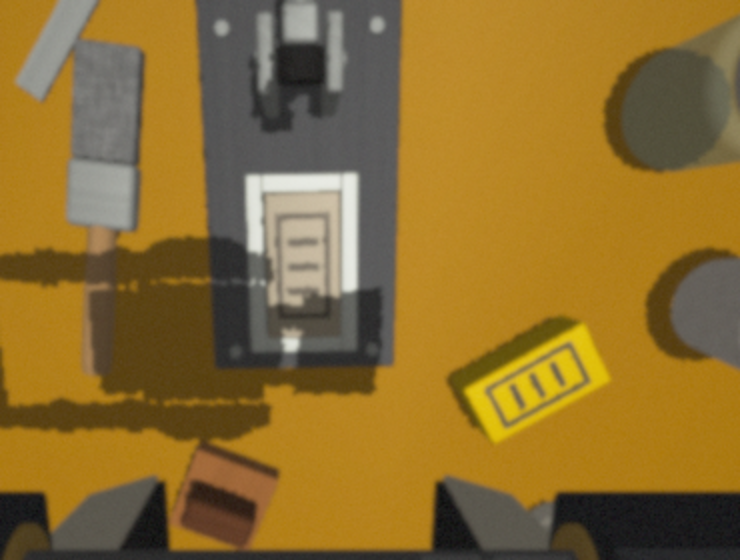

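The clamp is upright with its pad end at crop (300,60), clear of the block. The done block is at (0.4797, 0.191), angle 7°. I'll turn the hand half round so the camera stays off the clamp arm, then grasp.

Run:
```python
import cell; print([n for n in dir(cell) if n[0]!='_'])
from h import *
print(getattr(cell,'finger_overhang',None), observe().keys())
go((.4797,.1908,.16,97),(.4797,.1908,.088,97))
```

```text
['IKError', 'boxes_of', 'finger_overhang', 'hand_in', 'mark_of', 'observe', 'read_camera', 'trace']
0.0655 dict_keys(['time', 'qpos', 'qvel', 'joint_efforts', 'tool_pos', 'tool_rot', 'contact_force', 'torque', 'grip_force', 'opening'])
go (0.4797, 0.1908, 0.16, 97) -> [ 50.6   0.7 185.1] [-0.  0.  0.]
go (0.4797, 0.1908, 0.088, 97) -> [ 50.6   0.8 257.1] [-0.  0.  0.]
```

>>> arm_command:
  series:
    - {"x": 0,"y": 0,"z": 0,"rx": 0,"ry": 0,"rz": -8.5}
    - {"x": 0,"y": 0,"z": 0,"rx": 0,"ry": 0,"rz": -17}
    - {"x": 0,"y": 0,"z": 0,"rx": 0,"ry": 0,"rz": -25.5}
    - {"x": 0,"y": 0,"z": 0,"rx": 0,"ry": 0,"rz": -34}
    - {"x": 0,"y": 0,"z": 0,"rx": 0,"ry": 0,"rz": -42.5}
    - {"x": 0,"y": 0,"z": 0,"rx": 0,"ry": 0,"rz": -51}
    - {"x": 0,"y": 0,"z": 0,"rx": 0,"ry": 0,"rz": -59.5}
    - {"x": 0,"y": 0,"z": 0,"rx": 0,"ry": 0,"rz": -68}
    - {"x": 0,"y": 0,"z": 0,"rx": 0,"ry": 0,"rz": -76.5}
    - {"x": 0,"y": 0,"z": 0,"rx": 0,"ry": 0,"rz": -85}
    - {"x": 0,"y": 0,"z": 0,"rx": 0,"ry": 0,"rz": -90}
    - {"x": 0,"y": 0,"z": 0,"rx": 0,"ry": 0,"rz": -90}
  hand: 80

```text
time: 11.9
tool_pos: [0.4853, 0.1401, 0.3452]
tool_rot: [-3.141, -0.0, -3.019]
contact_force: [-0.1, -0.2, 0.2]
opening: 0.08
grip_force: 0.0
```

>>> arm_command:
  series:
    - {"x": 0,"y": 0,"z": 0,"rx": 0,"ry": 0,"rz": -8.5}
    - {"x": 0,"y": 0,"z": 0,"rx": 0,"ry": 0,"rz": -17}
    - {"x": 0,"y": 0,"z": 0,"rx": 0,"ry": 0,"rz": -25.5}
    - {"x": 0,"y": 0,"z": 0,"rx": 0,"ry": 0,"rz": -34}
    - {"x": 0,"y": 0,"z": 0,"rx": 0,"ry": 0,"rz": -42.5}
    - {"x": 0,"y": 0,"z": 0,"rx": 0,"ry": 0,"rz": -51}
    - {"x": 0,"y": 0,"z": 0,"rx": 0,"ry": 0,"rz": -59.5}
    - {"x": 0,"y": 0,"z": 0,"rx": 0,"ry": 0,"rz": -68}
    - {"x": 0,"y": 0,"z": 0,"rx": 0,"ry": 0,"rz": -76.5}
    - {"x": 0,"y": 0,"z": 0,"rx": 0,"ry": 0,"rz": -85}
    - {"x": 0,"y": 0,"z": 0,"rx": 0,"ry": 0,"rz": -90}
    - {"x": 0,"y": 0,"z": 0,"rx": 0,"ry": 0,"rz": -90}

```text
time: 13.1
tool_pos: [0.4841, 0.1478, 0.3451]
tool_rot: [-3.141, -0.007, -1.461]
contact_force: [0.3, 0.6, -0.4]
opening: 0.0796
grip_force: 0.0
```

Run:
```python
from h import *
state()
go((.4797,.1908,.16,-83),(.4797,.1908,.088,-83))
p=cam('wrist')
print([(np.round(d['point'],3).tolist(),round(d['confidence'],2)) for d in mark_of(p,'done_block')[:3]])
rect(p,'done_block',.05)
# fingertip depth from picture geometry is left to touch
```

```text
t 13.1 pos [0.4841 0.1478 0.3451] rot [-3.1413 -0.0075 -1.461 ] open 0.0795824493308236 F [ 0.2956  0.5617 -0.4219] grip 0.0 q6 -3.1015217940250506
go (0.4797, 0.1908, 0.16, -83) -> [-44.6  -0.3 184.8] [-0.  -0.4 -0.7]
go (0.4797, 0.1908, 0.088, -83) -> [-45.2  -0.3 256.8] [-0.  -0.4 -0.7]
[([0.48, 0.187, 0.013], 0.88), ([0.64, 0.13, 0.001], 0.79), ([0.354, 0.356, 0.001], 0.71)]
 rect done_block 0.92 [628.2 133. ] [89.8 43.5] 37.6
 rect done_block 0.64 [481.9 188.6] [45.4 90.9] 7.0
```

>>> arm_command:
  series:
    - {"x": -45,"y": 0,"z": 60,"rx": 0,"ry": 0,"rz": 0}
    - {"x": -45,"y": 0,"z": 120,"rx": 0,"ry": 0,"rz": 0}
    - {"x": -45,"y": 0,"z": 170,"rx": 0,"ry": 0,"rz": 0}
    - {"x": -45,"y": 0,"z": 185,"rx": 0,"ry": 0,"rz": 0}
    - {"x": -45,"y": 0,"z": 185,"rx": 0,"ry": 0,"rz": 0}
    - {"x": -45,"y": 0,"z": 185,"rx": 0,"ry": 0,"rz": 0}

```text
time: 13.85
tool_pos: [0.4798, 0.1903, 0.1604]
tool_rot: [3.141, -0.008, -1.46]
contact_force: [0.4, 0.3, 0.4]
opening: 0.0805
grip_force: 0.0
```

Run:
```python
from h import *
state()
go((.4797,.1908,.0955,-83))
```

```text
t 13.85 pos [0.4798 0.1903 0.1604] rot [ 3.1414 -0.0078 -1.46  ] open 0.08045338117368965 F [0.3866 0.3147 0.39  ] grip 0.0 q6 -3.013955327291745
go (0.4797, 0.1908, 0.0955, -83) -> [-1.   0.1 64.9] [ 0.  -0.4 -0.7]
```

>>> arm_command:
  series:
    - {"x": -1,"y": 0,"z": 30,"rx": 0,"ry": -0.4,"rz": -0.7}
    - {"x": -1,"y": 0,"z": 55,"rx": 0,"ry": -0.4,"rz": -0.7}
    - {"x": -1,"y": 0,"z": 65,"rx": 0,"ry": -0.4,"rz": -0.7}
    - {"x": -1,"y": 0,"z": 65,"rx": 0,"ry": -0.4,"rz": -0.7}
    - {"x": -1,"y": 0,"z": 65,"rx": 0,"ry": -0.4,"rz": -0.7}

```text
time: 14.35
tool_pos: [0.4807, 0.1912, 0.0967]
tool_rot: [-3.138, -0.0, -1.447]
contact_force: [0.6, 1.2, -0.6]
opening: 0.0799
grip_force: 0.0
```

>>> arm_command:
  series:
    - {"x": 0,"y": 0,"z": 0,"rx": 0,"ry": 0,"rz": 0}
    - {"x": 0,"y": 0,"z": 0,"rx": 0,"ry": 0,"rz": 0}
    - {"x": 0,"y": 0,"z": 0,"rx": 0,"ry": 0,"rz": 0}
    - {"x": 0,"y": 0,"z": 0,"rx": 0,"ry": 0,"rz": 0}
    - {"x": 0,"y": 0,"z": 0,"rx": 0,"ry": 0,"rz": 0}
    - {"x": 0,"y": 0,"z": 0,"rx": 0,"ry": 0,"rz": 0}
    - {"x": 0,"y": 0,"z": 0,"rx": 0,"ry": 0,"rz": 0}
  hand: 0
  squeeze: 30

```text
time: 15.05
tool_pos: [0.4797, 0.191, 0.0949]
tool_rot: [-3.141, -0.001, -1.447]
contact_force: [1.1, 0.1, 2.3]
opening: 0.0435
grip_force: 30.0
```

>>> arm_command:
  series:
    - {"x": 0,"y": 0,"z": -10,"rx": 0,"ry": 0,"rz": 0}
    - {"x": 0,"y": 0,"z": -30,"rx": 0,"ry": 0,"rz": 0}
    - {"x": 0,"y": 0,"z": -65,"rx": 0,"ry": 0,"rz": 0}
    - {"x": 0,"y": 0,"z": -105,"rx": 0,"ry": 0,"rz": 0}
    - {"x": 0,"y": 0,"z": -150,"rx": 0,"ry": 0,"rz": 0}
    - {"x": 0,"y": 0,"z": -150,"rx": 0,"ry": 0,"rz": 0}

```text
time: 15.65
tool_pos: [0.4813, 0.1916, 0.2509]
tool_rot: [-3.131, 0.0, -1.447]
contact_force: [1.9, 0.2, -3.6]
opening: 0.044
grip_force: 30.0
```

Run:
```python
from h import *
state()
go((.46,-.16,.26,177.5),(.561,-.2405,.16,177.5))
```

```text
t 15.65 pos [0.4813 0.1916 0.2509] rot [-3.1307  0.0005 -1.4467] open 0.043959163727152216 F [ 1.8682  0.2436 -3.584 ] grip 29.95439350605011 q6 -3.034092813879277
go (0.46, -0.16, 0.26, 177.5) -> [346.3  64.5 -10. ] [-0.4  0.6 99.6]
go (0.561, -0.2405, 0.16, 177.5) -> [438.7 -24.7  90.9] [-0.4  0.6 99.6]
```

Run:
```python
from h import *
go((.57,-.27,.40,177.5))
```

```text
go (0.57, -0.27, 0.4, 177.5) -> [ 469.   -32.5 -149. ] [-0.4  0.6 99.6]
```

>>> arm_command:
  series:
    - {"x": 20,"y": -33,"z": -50,"rx": 0,"ry": 0,"rz": 8}
    - {"x": 60,"y": -33,"z": -80,"rx": 0,"ry": 0,"rz": 16}
    - {"x": 100,"y": -33,"z": -100,"rx": 0,"ry": 0,"rz": 24}
    - {"x": 140,"y": -33,"z": -120,"rx": 0,"ry": 0,"rz": 32}
    - {"x": 180,"y": -33,"z": -149,"rx": 0,"ry": 0,"rz": 40}
    - {"x": 220,"y": -33,"z": -149,"rx": 0,"ry": 0,"rz": 48}
    - {"x": 260,"y": -33,"z": -149,"rx": 0,"ry": 0,"rz": 56}
    - {"x": 300,"y": -33,"z": -149,"rx": 0,"ry": 0,"rz": 64}
    - {"x": 340,"y": -33,"z": -149,"rx": 0,"ry": 0,"rz": 72}
    - {"x": 380,"y": -33,"z": -149,"rx": 0,"ry": 0,"rz": 80}
    - {"x": 420,"y": -33,"z": -149,"rx": 0,"ry": 0,"rz": 88}
    - {"x": 450,"y": -33,"z": -149,"rx": 0,"ry": 0,"rz": 95}
    - {"x": 469,"y": -33,"z": -149,"rx": 0,"ry": 0,"rz": 99.6}
    - {"x": 469,"y": -33,"z": -149,"rx": 0,"ry": 0,"rz": 99.6}
    - {"x": 469,"y": -33,"z": -149,"rx": 0,"ry": 0,"rz": 99.6}

```text
time: 17.15
tool_pos: [0.5696, -0.27, 0.3924]
tool_rot: [3.14, -0.003, 3.099]
contact_force: [0.0, 0.6, -3.4]
opening: 0.0441
grip_force: 30.0
```

Run:
```python
from h import *
p=cam('wrist');state()
for q in ['pocket_square','pocket_round','pocket_hex','pocket_block','pocket_long','case']:
    print(q,[(np.round(d['point'],3).tolist(),round(d['confidence'],2),proj(p,d['point'])[0].astype(int).tolist()) for d in mark_of(p,q)[:2]])
rect(p,'case',.02)
np.savez('w5',**{k:p[k] for k in('pixels','K','rvec','tvec')})
cv2.imwrite('pics/w5.png',p['pixels'])
```

```text
t 17.2 pos [ 0.5697 -0.2695  0.393 ] rot [ 3.1405 -0.0017  3.0994] open 0.04339149358477281 F [ 0.5378 -0.7382 -4.0111] grip 29.954588413238525 q6 -2.0919031479828547
pocket_square [([0.419, -0.319, 0.004], 0.83, [238, 58])]
pocket_round [([0.496, -0.329, 0.003], 0.56, [235, 116])]
pocket_hex [([0.584, -0.328, 0.006], 0.59, [240, 177])]
pocket_block [([0.562, -0.24, 0.004], 0.85, [299, 159])]
pocket_long [([0.445, -0.234, 0.005], 0.62, [301, 75])]
case [([0.504, -0.288, 0.004], 0.84, [264, 121])]
 rect case 0.94 [ 503.8 -287.7] [189.  274.5] 87.0
```

View pics/w5.png

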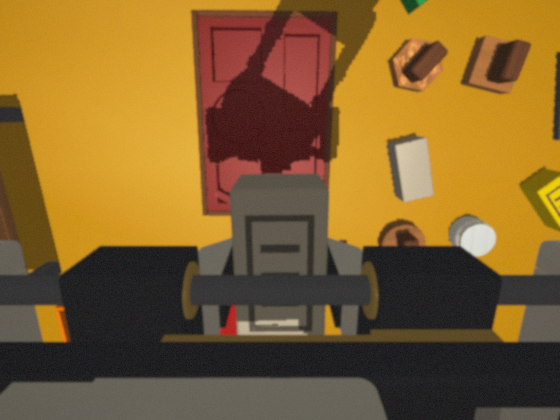

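The held block sits square in the fingers (280,260); the case is partly shadowed. I'll fit the pockets on the shadow-free part of w1 with projected outlines.

```bash
cat >> h.py <<'E'
CT,RC=np.array([0.073,-0.0008,-0.0924]),np.array([[0,-.9626,-.2709],[1,0,0],[0,-.2709,.9626]])
def campic(img,pos,rot,K):
    R0=R.from_euler('xyz',rot).as_matrix();Rw=R0@RC;C=np.array(pos)+R0@CT
    return dict(pixels=img,K=K,rvec=cv2.Rodrigues(Rw.T)[0],tvec=-Rw.T@C)
CASE=[.5037,-.2877,np.radians(-3)]
def poly(name,dx=0,dy=0):
    h=np.radians(30+60*np.arange(6)); box=lambda a,b:np.array([[-a,-b],[a,-b],[a,b],[-a,b]])/2
    S=dict(square=((-84,-37),box(64,64)),round=((-3.5,-37),36*np.c_[np.cos(np.arange(0,6.28,.2)),np.sin(np.arange(0,6.28,.2))]),
      hex=((80,-37),32/np.cos(np.pi/6)*np.c_[np.cos(h+np.pi/6),np.sin(h+np.pi/6)]),long=((-62,49),box(94,44)),block=((55.5,49),box(88,48)),case=((0,0),box(276,188)))
    c,P=S[name]; P=(P+np.array(c)+[dx,dy])/1000; a=CASE[2]
    z=.02 if name=='case' else .018
    return np.c_[P@np.array([[np.cos(a),np.sin(a)],[-np.sin(a),np.cos(a)]])+CASE[:2],np.full(len(P),z)]
def fit(p,name,r=8):
    """shift (mm, case axes) of the rim outline that lies best on image edges"""
    g=cv2.GaussianBlur(cv2.cvtColor(p['pixels'],6),(0,0),.8).astype(np.float32); l=np.log(g+4)
    gx,gy=cv2.Sobel(l,5,1,0),cv2.Sobel(l,5,0,1); best=[]
    for dx in np.arange(-r,r+.1,.5):
        for dy in np.arange(-r,r+.1,.5):
            q=proj(p,poly(name,dx,dy)); sc=[]
            for a,b in zip(q,np.roll(q,-1,0)):
                n=np.array([-(b-a)[1],(b-a)[0]]);n/=np.linalg.norm(n)
                m=(a+np.linspace(.1,.9,20)[:,None]*(b-a)).astype(np.float32)
                s=cv2.remap(gx,m[:,:1],m[:,1:],1)*n[0]+cv2.remap(gy,m[:,:1],m[:,1:],1)*n[1]
                sc.append(min(abs(s.mean()),.6)*np.linalg.norm(b-a))
            best.append((sum(sc),dx,dy))
    best.sort(reverse=True); return np.round(best[:4],2).tolist()
E
python3 - <<'E'
from h import *
w5=dict(np.load('w5.npz')); K=w5['K']
w1=campic(cv2.imread('pics/w1.png'),[.4599,-.2797,.3601],[-3.141,0,1.5690],K)
for n,p in(('w1',w1),('w5',w5)):
    for q in ['case','block','long','square','round','hex']: print(n,q,fit(p,q))
im=cv2.resize(w1['pixels'][90:250,200:440],None,fx=3.3,fy=3.3,interpolation=2); im=cv2.convertScaleAbs(im,alpha=1.7)
for q in ['case','block','long','square','round','hex']:
    cv2.polylines(im,[np.int32((proj(w1,poly(q))-[200,90]+.5)*3.3)],True,(0,255,0),1)
cv2.imwrite('pics/f1.png',im)
E
```

```text
w1 case [[412.62, -1.0, 1.0], [412.61, -0.5, 1.0], [412.6, 0.0, 1.0], [412.59, 0.5, 1.0]]
w1 block [[110.5, 0.5, 2.0], [110.42, -7.0, -2.0], [110.4, -6.5, -2.0], [110.19, -7.0, -1.5]]
w1 long [[93.41, 0.0, 2.0], [93.26, 0.5, 2.0], [93.09, 0.5, 2.5], [93.04, 0.0, 2.5]]
w1 square [[68.82, -3.0, -0.5], [68.08, -3.0, 0.0], [67.92, 1.5, -0.5], [67.86, -3.0, -1.0]]
w1 round [[70.16, -3.5, -1.0], [70.04, -4.5, 0.0], [69.85, -2.5, 6.0], [69.83, -3.0, -1.0]]
w1 hex [[66.13, -8.0, 3.0], [66.12, -8.0, 3.5], [65.88, -8.0, 4.0], [64.94, -7.5, 4.0]]
w5 case [[397.67, -0.5, 1.5], [396.69, -0.5, 1.0], [395.87, -0.5, 0.5], [395.26, -0.5, 0.0]]
w5 block [[44.93, -3.5, 1.5], [44.6, -2.5, 1.5], [44.47, -3.0, 1.5], [44.36, -4.0, 1.5]]
w5 long [[108.56, -3.0, 1.5], [108.12, -3.0, 2.0], [107.78, -3.5, 1.5], [107.64, -2.5, 1.5]]
w5 square [[100.48, -1.0, 3.5], [100.23, -1.5, 3.5], [99.97, -1.0, 4.0], [99.82, -2.0, 3.5]]
w5 round [[40.0, -4.0, 1.5], [39.44, -4.0, 2.0], [39.19, -3.5, 1.5], [39.01, -4.5, 2.0]]
w5 hex [[76.13, -0.5, -0.5], [75.61, -1.0, -1.0], [75.52, 0.0, -0.5], [75.31, -0.5, -1.0]]
```

View pics/f1.png

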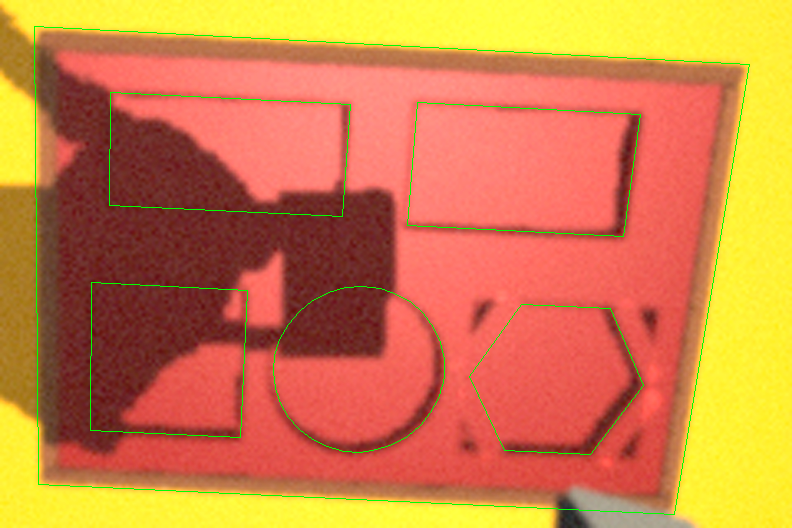

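The green outlines lie on the pocket rims within about 1 mm, with block at (523,170), square (168,360), round (359,370) and hex (557,380). I'm placing the block in its pocket at (0.5615, -0.2410), yaw -3°.

Run:
```python
from h import *
go((.5615,-.2410,.13,177),(.5615,-.2410,.0895,177))
```

```text
go (0.5615, -0.241, 0.13, 177) -> [  9.9  28.4 264.3] [-0.   0.   0.6]
go (0.5615, -0.241, 0.0895, 177) -> [  9.9  28.4 304.8] [-0.   0.   0.6]
```

>>> arm_command:
  series:
    - {"x": 10,"y": 28,"z": 50,"rx": 0,"ry": 0,"rz": 0.6}
    - {"x": 10,"y": 28,"z": 100,"rx": 0,"ry": 0,"rz": 0.6}
    - {"x": 10,"y": 28,"z": 150,"rx": 0,"ry": 0,"rz": 0.6}
    - {"x": 10,"y": 28,"z": 200,"rx": 0,"ry": 0,"rz": 0.6}
    - {"x": 10,"y": 28,"z": 240,"rx": 0,"ry": 0,"rz": 0.6}
    - {"x": 10,"y": 28,"z": 270,"rx": 0,"ry": 0,"rz": 0.6}
    - {"x": 10,"y": 28,"z": 270,"rx": 0,"ry": 0,"rz": 0.6}
    - {"x": 10,"y": 28,"z": 270,"rx": 0,"ry": 0,"rz": 0.6}

```text
time: 18.35
tool_pos: [0.5618, -0.2421, 0.1249]
tool_rot: [-3.141, 0.001, 3.088]
contact_force: [0.0, -0.6, -2.5]
opening: 0.0438
grip_force: 30.0
```

Run:
```python
from h import *
state();go((.5615,-.2410,.0895,177))
```

```text
t 18.35 pos [ 0.5618 -0.2421  0.1249] rot [-3.1407  0.001   3.0877] open 0.04377900960325236 F [ 0.0307 -0.5689 -2.4531] grip 29.954460561275482 q6 -2.048616364644758
go (0.5615, -0.241, 0.0895, 177) -> [ 0.4  1.1 35.4] [-0.1  0.1 -0.1]
```

>>> arm_command:
  series:
    - {"x": 0,"y": 1,"z": 10,"rx": 0,"ry": 0,"rz": 0}
    - {"x": 0,"y": 1,"z": 20,"rx": 0,"ry": 0,"rz": 0}
    - {"x": 0,"y": 1,"z": 26,"rx": 0,"ry": 0,"rz": 0}
    - {"x": 0,"y": 1,"z": 30,"rx": 0,"ry": 0,"rz": 0}
    - {"x": 0,"y": 1,"z": 33,"rx": 0,"ry": 0,"rz": 0}
    - {"x": 0,"y": 1,"z": 35,"rx": 0,"ry": 0,"rz": 0}
    - {"x": 0,"y": 1,"z": 35,"rx": 0,"ry": 0,"rz": 0}
    - {"x": 0,"y": 1,"z": 35,"rx": 0,"ry": 0,"rz": 0}

```text
time: 19.15
tool_pos: [0.5615, -0.241, 0.0893]
tool_rot: [-3.141, 0.001, 3.087]
contact_force: [-0.2, -0.4, -3.7]
opening: 0.0437
grip_force: 30.0
```

In the pocket with no side load. Releasing and moving over the blank.

>>> arm_command:
  series:
    - {"x": 0,"y": 0,"z": 0.5,"rx": 0,"ry": 0,"rz": 0}
    - {"x": 0,"y": 0,"z": 0.5,"rx": 0,"ry": 0,"rz": 0}
    - {"x": 0,"y": 0,"z": 0.5,"rx": 0,"ry": 0,"rz": 0}
    - {"x": 0,"y": 0,"z": -10,"rx": 0,"ry": 0,"rz": 0}
    - {"x": 0,"y": 0,"z": -40,"rx": 0,"ry": 0,"rz": 0}
    - {"x": 0,"y": 0,"z": -90,"rx": 0,"ry": 0,"rz": 0}
    - {"x": 0,"y": 0,"z": -140,"rx": 0,"ry": 0,"rz": 0}
    - {"x": 0,"y": 0,"z": -190,"rx": 0,"ry": 0,"rz": 0}
    - {"x": 0,"y": 40,"z": -220,"rx": 0,"ry": 0,"rz": -3}
    - {"x": -10,"y": 90,"z": -220,"rx": 0,"ry": 0,"rz": -6}
    - {"x": -20,"y": 140,"z": -220,"rx": 0,"ry": 0,"rz": -12}
    - {"x": -20,"y": 160,"z": -220,"rx": 0,"ry": 0,"rz": -12}
    - {"x": -20,"y": 160,"z": -220,"rx": 0,"ry": 0,"rz": -12}
    - {"x": -20,"y": 160,"z": -220,"rx": 0,"ry": 0,"rz": -12}
  hand: 62

```text
time: 20.55
tool_pos: [0.5898, -0.0821, 0.3097]
tool_rot: [-3.14, 0.001, -2.985]
contact_force: [-0.3, -0.9, 0.4]
opening: 0.0623
grip_force: 0.0
```

Run:
```python
from h import *
p=cam('wrist');state()
np.savez('w6',**{k:p[k] for k in('pixels','K','rvec','tvec')})
for q in ['square_stamp','hex_stamp','round_stamp','blank_block','paste_tin','done_block']:
    print(q,[(np.round(d['point'],3).tolist(),round(d['confidence'],2),proj(p,d['point'])[0].astype(int).tolist()) for d in mark_of(p,q)[:3]])
rect(p,'blank_block',.038)
cv2.imwrite('pics/w6.png',p['pixels'])
```

```text
t 20.6 pos [ 0.5898 -0.0829  0.3095] rot [-3.1401  0.0007 -2.9868] open 0.06212830899353758 F [-0.0912 -0.8226  0.1141] grip 0.0 q6 -1.9932384692501937
square_stamp [([0.442, 0.024, -0.003], 0.82, [390, 62])]
hex_stamp [([0.44, -0.08, -0.001], 0.63, [301, 44])]
round_stamp [([0.698, -0.086, 0.0], 0.77, [264, 252])]
blank_block [([0.578, -0.081, -0.001], 0.73, [282, 165])]
paste_tin [([0.687, 0.018, 0.003], 0.6, [342, 257]), ([0.482, 0.192, 0.005], 0.48, [522, 121])]
done_block [([0.641, 0.13, -0.004], 0.94, [430, 235]), ([0.56, -0.248, 0.008], 0.58, [144, 129])]
 rect blank_block 0.71 [579.  -82.6] [86.3 44.7] 11.6
 rect blank_block 0.17 [ 562.1 -237.7] [54.9 87. ] 86.7
 rect blank_block 0.15 [ 526.9 -276.9] [184.1 220.4] 87.0
```

View pics/w6.png

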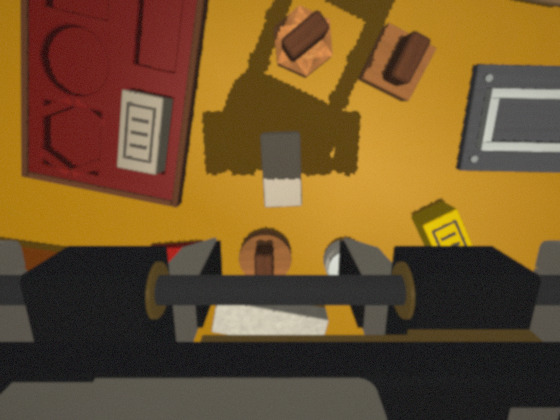

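The done block is seated in its pocket (144,130). The blank at (282,168) is at (0.579, -0.0826), about 10.5°, and clear around.

Run:
```python
from h import *
go((.579,-.0824,.084,190.5))
```

```text
go (0.579, -0.0824, 0.084, 190.5) -> [ 10.6   2.3 224.9] [-0.   0.  -1.7]
```

>>> arm_command:
  series:
    - {"x": 10.6,"y": 2.3,"z": 50,"rx": 0,"ry": 0,"rz": -1.7}
    - {"x": 10.6,"y": 2.3,"z": 100,"rx": 0,"ry": 0,"rz": -1.7}
    - {"x": 10.6,"y": 2.3,"z": 150,"rx": 0,"ry": 0,"rz": -1.7}
    - {"x": 10.6,"y": 2.3,"z": 190,"rx": 0,"ry": 0,"rz": -1.7}
    - {"x": 10.6,"y": 2.3,"z": 215,"rx": 0,"ry": 0,"rz": -1.7}
    - {"x": 10.6,"y": 2.3,"z": 225,"rx": 0,"ry": 0,"rz": -1.7}
    - {"x": 10.6,"y": 2.3,"z": 225,"rx": 0,"ry": 0,"rz": -1.7}
    - {"x": 10.6,"y": 2.3,"z": 225,"rx": 0,"ry": 0,"rz": -1.7}

```text
time: 21.75
tool_pos: [0.58, -0.082, 0.0853]
tool_rot: [-3.14, 0.002, -2.957]
contact_force: [-0.3, 0.8, -0.7]
opening: 0.0621
grip_force: 0.0
```

>>> arm_command:
  series:
    - {"x": 0,"y": 0,"z": 0,"rx": 0,"ry": 0,"rz": 0}
    - {"x": 0,"y": 0,"z": 0,"rx": 0,"ry": 0,"rz": 0}
    - {"x": 0,"y": 0,"z": 0,"rx": 0,"ry": 0,"rz": 0}
    - {"x": 0,"y": 0,"z": 0,"rx": 0,"ry": 0,"rz": 0}
    - {"x": 0,"y": 0,"z": 0,"rx": 0,"ry": 0,"rz": 0}
    - {"x": 0,"y": 0,"z": 0,"rx": 0,"ry": 0,"rz": 0}
    - {"x": 0,"y": 0,"z": 0,"rx": 0,"ry": 0,"rz": 0}
  hand: 0

```text
time: 22.45
tool_pos: [0.5797, -0.0818, 0.0851]
tool_rot: [-3.14, 0.002, -2.956]
contact_force: [-0.9, -1.1, 5.8]
opening: 0.0436
grip_force: 29.9
```

>>> arm_command:
  series:
    - {"x": 0,"y": 0,"z": -20,"rx": 0,"ry": 0,"rz": 0}
    - {"x": 0,"y": 0,"z": -60,"rx": 0,"ry": 0,"rz": 0}
    - {"x": 0,"y": 0,"z": -110,"rx": 0,"ry": 0,"rz": 0}
    - {"x": 0,"y": 0,"z": -160,"rx": 0,"ry": 0,"rz": 0}
    - {"x": 0,"y": 0,"z": -180,"rx": 0,"ry": 0,"rz": 0}
    - {"x": 0,"y": 0,"z": -180,"rx": 0,"ry": 0,"rz": 0}

```text
time: 23.05
tool_pos: [0.5801, -0.0817, 0.2674]
tool_rot: [-3.138, 0.006, -2.957]
contact_force: [-0.4, 0.1, -3.7]
opening: 0.0436
grip_force: 29.9
```

Run:
```python
from h import *
p=cam('wrist');state()
rect(p,'blank_block',.5)
np.savez('w7',**{k:p[k] for k in('pixels','K','rvec','tvec')})
cv2.imwrite('pics/w7.png',p['pixels'])
# underside of held block expected at TCP z - .084; edges seen on its top face
s=observe();zt=s['tool_pos'][2]-.084+.038
for d in trace(p,'blank_block')[:3]:
    m=d['pixels'].astype(np.uint8); v,u=np.nonzero(m); print(d['confidence'],u.min(),u.max(),v.min(),v.max())
R0=R.from_euler('xyz',s['tool_rot'])
print(proj(p,[R0.apply([dx,dy,.046])+s['tool_pos'] for dx in(.042,-.042) for dy in (.022,-.022)]))
go((.4797,.1905,.26,277))
```

```text
t 23.1 pos [ 0.5791 -0.0815  0.2645] rot [-3.1402  0.0019 -2.9567] open 0.0439466663709894 F [ 0.0917  0.2438 -4.3311] grip 29.928750693798065 q6 -2.0262126877381537
 rect blank_block 0.72 [ 458.2 -102.2] [50.  44.6] 10.7
0.72 229 328 172 335
[[329.2164 180.9895]
 [230.9054 180.9048]
 [322.3856 339.8211]
 [237.6571 339.5828]]
go (0.4797, 0.1905, 0.26, 277) -> [ 46.8 285.2   2.2] [  0.2  -0.1 -86.4]
```

View pics/w7.png

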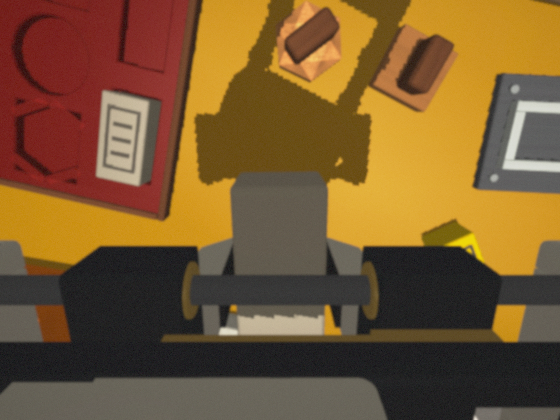

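Run:
```python
from h import *
for n in('w5','w7'):
    p=dict(np.load(n+'.npz')); g=cv2.cvtColor(p['pixels'],6).astype(float)
    print(n,dict(zip(range(166,200),g[166:200,245:315].mean(1).round().astype(int))))
p=dict(np.load('w7.npz'));s=observe();R0=R.from_euler('xyz',s['tool_rot'])
for z in(.046,.0471,.0851): print(z,proj(p,[R0.apply([dx,0,z])+s['tool_pos'] for dx in(.042,.039,-.042)])[:,1])
```

```text
w5 {166: np.int64(80), 167: np.int64(80), 168: np.int64(80), 169: np.int64(82), 170: np.int64(86), 171: np.int64(89), 172: np.int64(92), 173: np.int64(93), 174: np.int64(90), 175: np.int64(86), 176: np.int64(84), 177: np.int64(83), 178: np.int64(83), 179: np.int64(83), 180: np.int64(83), 181: np.int64(83), 182: np.int64(83), 183: np.int64(83), 184: np.int64(83), 185: np.int64(83), 186: np.int64(83), 187: np.int64(84), 188: np.int64(86), 189: np.int64(88), 190: np.int64(90), 191: np.int64(90), 192: np.int64(91), 193: np.int64(91), 194: np.int64(92), 195: np.int64(92), 196: np.int64(92), 197: np.int64(91), 198: np.int64(92), 199: np.int64(91)}
w7 {166: np.int64(80), 167: np.int64(80), 168: np.int64(80), 169: np.int64(80), 170: np.int64(80), 171: np.int64(82), 172: np.int64(83), 173: np.int64(83), 174: np.int64(84), 175: np.int64(84), 176: np.int64(83), 177: np.int64(84), 178: np.int64(83), 179: np.int64(84), 180: np.int64(84), 181: np.int64(84), 182: np.int64(84), 183: np.int64(84), 184: np.int64(84), 185: np.int64(86), 186: np.int64(88), 187: np.int64(90), 188: np.int64(91), 189: np.int64(92), 190: np.int64(92), 191: np.int64(92), 192: np.int64(93), 193: np.int64(93), 194: np.int64(93), 195: np.int64(92), 196: np.int64(92), 197: np.int64(92), 198: np.int64(92), 199: np.int64(92)}
0.046 [179.7193 186.2316 337.7443]
0.0471 [179.2244 185.693  336.3386]
0.0851 [165.624  170.8744 296.5845]
```

Run:
```python
from h import *
go((.585,.17,.38,190.6))
```

```text
go (0.585, 0.17, 0.38, 190.6) -> [ -52.6  245.9 -118.2] [ 0.1 -0.2 -0. ]
```

>>> arm_command:
  series:
    - {"x": -10,"y": 40,"z": -40,"rx": 0,"ry": 0,"rz": 0}
    - {"x": -20,"y": 80,"z": -70,"rx": 0,"ry": 0,"rz": 0}
    - {"x": -30,"y": 125,"z": -90,"rx": 0,"ry": 0,"rz": 0}
    - {"x": -40,"y": 170,"z": -105,"rx": 0,"ry": 0,"rz": 0}
    - {"x": -50,"y": 215,"z": -118,"rx": 0,"ry": 0,"rz": 0}
    - {"x": -53,"y": 246,"z": -118,"rx": 0,"ry": 0,"rz": 0}
    - {"x": -53,"y": 246,"z": -118,"rx": 0,"ry": 0,"rz": 0}
    - {"x": -53,"y": 246,"z": -118,"rx": 0,"ry": 0,"rz": 0}
    - {"x": -53,"y": 246,"z": -118,"rx": 0,"ry": 0,"rz": 0}

```text
time: 24.1
tool_pos: [0.5859, 0.1691, 0.3799]
tool_rot: [-3.14, -0.003, -2.958]
contact_force: [-0.7, -0.3, -2.2]
opening: 0.0438
grip_force: 29.9
```

Run:
```python
from h import *
p=cam('wrist');state()
np.savez('w8',**{k:p[k] for k in('pixels','K','rvec','tvec')})
rect(p,'nest',.012);rect(p,'fixture',.012)
hsv=cv2.cvtColor(p['pixels'],cv2.COLOR_BGR2HSV)
m=((hsv[...,1]<40)&(hsv[...,2]>150)).astype(np.uint8)
for c in cv2.findContours(m,0,1)[0]:
    if cv2.contourArea(c)>400:
        c=c.reshape(-1,2); r=cv2.minAreaRect((ray(p,c,.024)[:,:2]*1000).astype(np.float32)); print(c.mean(0),np.round(r[0],1),np.round(r[1],1),r[2])
q=proj(p,[.48,.19,.024])[0].astype(int);print(q)
x0,y0=max(q[0]-90,0),max(q[1]-70,0)
im=cv2.resize(p['pixels'][y0:y0+140,x0:x0+180],None,fx=4,fy=4,interpolation=2)
a=np.radians(7.1);E=np.array([[np.cos(a),-np.sin(a)],[np.sin(a),np.cos(a)]])
for w,l,z,col in((68,108,.024,(0,255,0)),(48,88,.024,(255,0,0))):
    P=np.array([[-w,-l],[w,-l],[w,l],[-w,l]])/2000@E.T+[.4797,.1905]
    cv2.polylines(im,[np.int32((proj(p,np.c_[P,np.full(4,z)])-[x0,y0]+.5)*4)],True,col,1)
cv2.imwrite('pics/w8.png',im)
```

```text
t 24.15 pos [0.586  0.1688 0.3804] rot [-3.1406 -0.0024 -2.9582] open 0.04383406104550112 F [ 0.0402 -0.0328 -3.3593] grip 29.928713142871857 q6 -1.5988464999592154
 rect nest 0.91 [462.6 324. ] [122.3 406.7] 7.8
 rect fixture 0.92 [463.4 324. ] [120.9 406.2] 7.4
[ 64.7791 259.7326] [ 785.  -118.2] [45.7 43.4] 89.99041748046875
[164.7184 220.8058] [691.4  17.1] [51.1 52.1] 54.827613830566406
[345.2213  84.082 ] [466.4 229.3] [51.6 30.1] 10.532853126525879
[289.4331  71.5906] [462.1 164.3] [26.5 60.6] 10.532052040100098
[474.1647  30.8412] [370.8 378.4] [128.3  15.3] 61.657535552978516
[310  93]
```

View pics/w8.png

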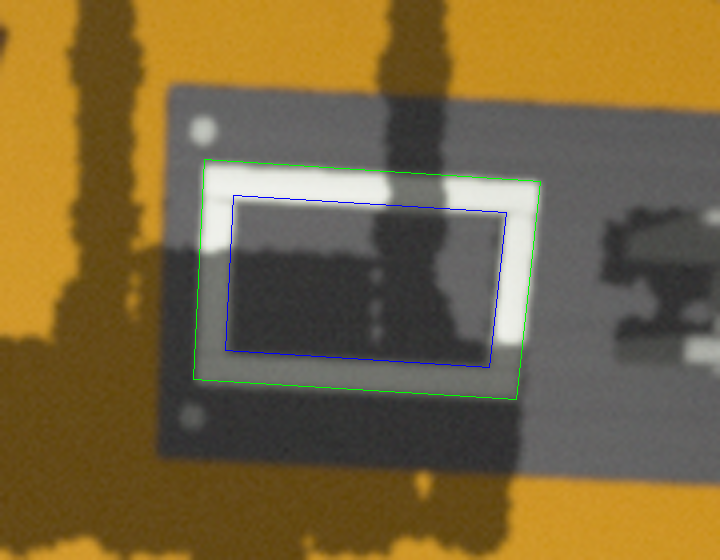

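The nest outline fits the white frame within about 1 mm, and the nest is empty. Seating the blank there at about (0.4802, 0.190), yaw 7.1°.

Run:
```python
from h import *
go((.4802,.1902,.24,277.1))
```

```text
go (0.4802, 0.1902, 0.24, 277.1) -> [100.1  40.5 141.2] [  0.   -0.1 -86.6]
```

>>> arm_command:
  series:
    - {"x": 10,"y": 5,"z": 0,"rx": 0,"ry": 0,"rz": -8}
    - {"x": 20,"y": 10,"z": 0,"rx": 0,"ry": 0,"rz": -16}
    - {"x": 30,"y": 15,"z": 0,"rx": 0,"ry": 0,"rz": -24}
    - {"x": 40,"y": 20,"z": 0,"rx": 0,"ry": 0,"rz": -32}
    - {"x": 50,"y": 20,"z": 0,"rx": 0,"ry": 0,"rz": -40}
    - {"x": 60,"y": 25,"z": 20,"rx": 0,"ry": 0,"rz": -48}
    - {"x": 70,"y": 30,"z": 40,"rx": 0,"ry": 0,"rz": -56}
    - {"x": 80,"y": 35,"z": 60,"rx": 0,"ry": 0,"rz": -64}
    - {"x": 90,"y": 38,"z": 80,"rx": 0,"ry": 0,"rz": -72}
    - {"x": 100,"y": 40.5,"z": 110,"rx": 0,"ry": 0,"rz": -80}
    - {"x": 100,"y": 40.5,"z": 141,"rx": 0,"ry": 0,"rz": -86.6}
    - {"x": 100,"y": 40.5,"z": 141,"rx": 0,"ry": 0,"rz": -86.6}
    - {"x": 100,"y": 40.5,"z": 141,"rx": 0,"ry": 0,"rz": -86.6}
    - {"x": 100,"y": 40.5,"z": 141,"rx": 0,"ry": 0,"rz": -86.6}

```text
time: 25.65
tool_pos: [0.4814, 0.1913, 0.2426]
tool_rot: [-3.138, -0.0, -1.448]
contact_force: [0.5, 0.0, -2.4]
opening: 0.0432
grip_force: 29.9
```

Run:
```python
from h import *
state();go((.4802,.1902,.115,277.1))
```

```text
t 25.65 pos [0.4814 0.1913 0.2426] rot [-3.138  -0.0003 -1.4483] open 0.04321195869181605 F [ 0.4928  0.0008 -2.3526] grip 29.928745329380035 q6 -3.03326630637854
go (0.4802, 0.1902, 0.115, 277.1) -> [  0.9   1.8 127.6] [-0.2 -0.  -0.1]
```

>>> arm_command:
  series:
    - {"x": 0,"y": 0,"z": 40,"rx": 0,"ry": 0,"rz": 0}
    - {"x": 0,"y": 0,"z": 80,"rx": 0,"ry": 0,"rz": 0}
    - {"x": 0,"y": 0,"z": 105,"rx": 0,"ry": 0,"rz": 0}
    - {"x": 0,"y": 0,"z": 120,"rx": 0,"ry": 0,"rz": 0}
    - {"x": 0,"y": 0,"z": 120,"rx": 0,"ry": 0,"rz": 0}
    - {"x": 0,"y": 0,"z": 120,"rx": 0,"ry": 0,"rz": 0}
    - {"x": 0,"y": 0,"z": 120,"rx": 0,"ry": 0,"rz": 0}

```text
time: 26.35
tool_pos: [0.4814, 0.1916, 0.1225]
tool_rot: [-3.138, -0.0, -1.446]
contact_force: [-0.4, -0.3, -3.0]
opening: 0.044
grip_force: 29.9
```

Run:
```python
from h import *
state();go((.4802,.1902,.0975,277.1))
```

```text
t 26.35 pos [0.4814 0.1916 0.1225] rot [-3.1378 -0.0003 -1.4458] open 0.04401495456736754 F [-0.4107 -0.2924 -2.9625] grip 29.92875963449478 q6 -3.0348795552743244
go (0.4802, 0.1902, 0.0975, 277.1) -> [ 1.2  1.5 25. ] [-0.2 -0.   0.1]
```

>>> arm_command:
  series:
    - {"x": 1.2,"y": 1.5,"z": 6,"rx": -0.2,"ry": 0,"rz": 0.1}
    - {"x": 1.2,"y": 1.5,"z": 11,"rx": -0.2,"ry": 0,"rz": 0.1}
    - {"x": 1.2,"y": 1.5,"z": 15,"rx": -0.2,"ry": 0,"rz": 0.1}
    - {"x": 1.2,"y": 1.5,"z": 18,"rx": -0.2,"ry": 0,"rz": 0.1}
    - {"x": 1.2,"y": 1.5,"z": 21,"rx": -0.2,"ry": 0,"rz": 0.1}
    - {"x": 1.2,"y": 1.5,"z": 23,"rx": -0.2,"ry": 0,"rz": 0.1}
    - {"x": 1.2,"y": 1.5,"z": 25,"rx": -0.2,"ry": 0,"rz": 0.1}
    - {"x": 1.2,"y": 1.5,"z": 25,"rx": -0.2,"ry": 0,"rz": 0.1}

```text
time: 27.15
tool_pos: [0.479, 0.19, 0.0971]
tool_rot: [3.139, -0.001, -1.446]
contact_force: [-1.6, -2.3, 10.4]
opening: 0.0437
grip_force: 30.0
```

Floor contact at the expected height. Releasing and rising.

>>> arm_command:
  series:
    - {"x": 0,"y": 0,"z": 0,"rx": 0,"ry": 0,"rz": 0}
    - {"x": 0,"y": 0,"z": 0,"rx": 0,"ry": 0,"rz": 0}
    - {"x": 0,"y": 0,"z": 0,"rx": 0,"ry": 0,"rz": 0}
    - {"x": 0,"y": 0,"z": -5,"rx": 0,"ry": 0,"rz": 0}
    - {"x": 0,"y": 0,"z": -30,"rx": 0,"ry": 0,"rz": 0}
    - {"x": 0,"y": 0,"z": -70,"rx": 0,"ry": 0,"rz": 0}
    - {"x": 0,"y": 0,"z": -120,"rx": 0,"ry": 0,"rz": 0}
    - {"x": 0,"y": 0,"z": -170,"rx": 0,"ry": 0,"rz": 0}
    - {"x": -30,"y": 0,"z": -210,"rx": 0,"ry": 0,"rz": 0}
    - {"x": -60,"y": 0,"z": -230,"rx": 0,"ry": 0,"rz": 0}
    - {"x": -90,"y": 0,"z": -230,"rx": 0,"ry": 0,"rz": 0}
    - {"x": -90,"y": 0,"z": -230,"rx": 0,"ry": 0,"rz": 0}
    - {"x": -90,"y": 0,"z": -230,"rx": 0,"ry": 0,"rz": 0}
  hand: 60

```text
time: 28.45
tool_pos: [0.4681, 0.2796, 0.3255]
tool_rot: [3.138, -0.001, -1.445]
contact_force: [-0.8, -0.2, -0.1]
opening: 0.0599
grip_force: 0.0
```

Run:
```python
from h import *
p=cam('wrist');state()
np.savez('w9',**{k:p[k] for k in('pixels','K','rvec','tvec')})
for q in ['blank_block','clamp_grip','clamp_hinge','nest']:
    print(q,[(np.round(d['point'],3).tolist(),round(d['confidence'],2),proj(p,d['point'])[0].astype(int).tolist()) for d in mark_of(p,q)[:3]])
rect(p,'blank_block',.05)
go((.4520,.4098,.24,277.1),(.4520,.4098,.152,277.1))
s=cam('scene'); print([(np.round(d['point'],3).tolist(),round(d['confidence'],2)) for d in mark_of(s,'blank_block')[:2]],[(np.round(d['point'],3).tolist(),round(d['confidence'],2)) for d in mark_of(s,'clamp_grip')[:2]])
q=proj(p,[.48,.19,.05])[0].astype(int);x0,y0=max(q[0]-90,0),max(q[1]-70,0)
im=cv2.resize(p['pixels'][y0:y0+140,x0:x0+180],None,fx=3,fy=3,interpolation=2)
q=proj(s,[.47,.28,.08])[0].astype(int)
im2=cv2.resize(s['pixels'][q[1]-60:q[1]+80,q[0]-65:q[0]+65],None,fx=3,fy=3)[:420,:260*1]
cv2.imwrite('pics/w9.png',np.hstack([im[:420,:540],im2])); print(im.shape,im2.shape)
```

```text
t 28.5 pos [0.4683 0.279  0.3253] rot [ 3.1373 -0.0014 -1.4466] open 0.06002532951384177 F [ 0.5664 -0.1557  0.7481] grip 0.0 q6 -2.868828312321646
blank_block [([0.478, 0.188, 0.009], 0.92, [279, 96]), ([0.352, 0.363, 0.002], 0.55, [354, 241])]
clamp_grip [([0.448, 0.41, 0.102], 0.76, [282, 305])]
clamp_hinge [([0.469, 0.295, 0.072], 0.75, [276, 196])]
nest [([0.448, 0.409, 0.101], 0.62, [281, 304])]
 rect blank_block 0.6 [478.7 191.1] [44.4 84.9] 7.1
go (0.452, 0.4098, 0.24, 277.1) -> [-132.2    0.3   85.4] [ 0.2 -0.1 -0.1]
go (0.452, 0.4098, 0.152, 277.1) -> [-132.3   -0.1  173.4] [ 0.2 -0.1 -0.1]
[([0.479, 0.19, 0.013], 0.88)] [([0.76, 0.197, 0.003], 0.61), ([0.453, 0.408, 0.1], 0.6)]
(420, 540, 3) (420, 260, 3)
```

View pics/w9.png

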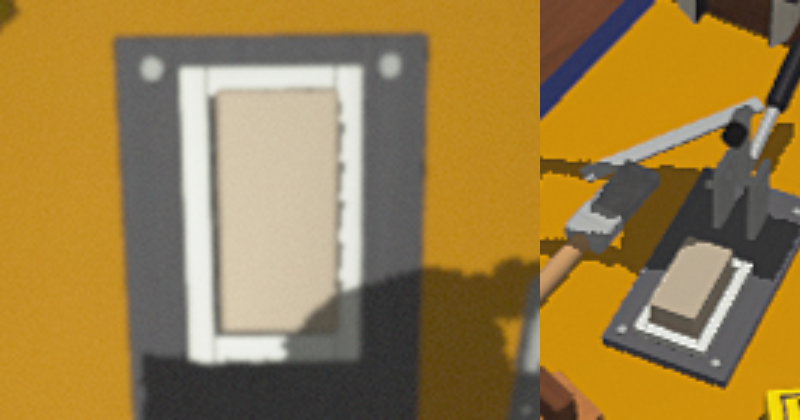

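The blank is flat in the nest (crop 277,210) and the clamp is still upright. The handle is at about (0.4523, 0.409, 0.102). Grip it and swing it back.

>>> arm_command:
  series:
    - {"x": -45,"y": 0,"z": 20,"rx": 0.2,"ry": 0,"rz": 0}
    - {"x": -90,"y": 0,"z": 50,"rx": 0.2,"ry": 0,"rz": 0}
    - {"x": -132,"y": 0,"z": 85,"rx": 0.2,"ry": 0,"rz": 0}
    - {"x": -132,"y": 0,"z": 120,"rx": 0.2,"ry": 0,"rz": 0}
    - {"x": -132,"y": 0,"z": 150,"rx": 0.2,"ry": 0,"rz": 0}
    - {"x": -132,"y": 0,"z": 174,"rx": 0.2,"ry": 0,"rz": 0}
    - {"x": -132,"y": 0,"z": 174,"rx": 0.2,"ry": 0,"rz": 0}
    - {"x": -132,"y": 0,"z": 174,"rx": 0.2,"ry": 0,"rz": 0}

```text
time: 29.7
tool_pos: [0.452, 0.4103, 0.1521]
tool_rot: [-3.141, -0.001, -1.447]
contact_force: [-0.4, 1.1, 0.2]
opening: 0.0595
grip_force: 0.0
```

>>> arm_command:
  series:
    - {"x": 0,"y": 0,"z": 0,"rx": 0,"ry": 0,"rz": 0}
    - {"x": 0,"y": 0,"z": 0,"rx": 0,"ry": 0,"rz": 0}
    - {"x": 0,"y": 0,"z": 0,"rx": 0,"ry": 0,"rz": 0}
    - {"x": 0,"y": 0,"z": 0,"rx": 0,"ry": 0,"rz": 0}
    - {"x": 0,"y": 0,"z": 0,"rx": 0,"ry": 0,"rz": 0}
    - {"x": 0,"y": 0,"z": 0,"rx": 0,"ry": 0,"rz": 0}
    - {"x": 0,"y": 0,"z": 0,"rx": 0,"ry": 0,"rz": 0}
  hand: 0
  squeeze: 15

```text
time: 30.4
tool_pos: [0.4508, 0.4102, 0.1519]
tool_rot: [3.14, -0.001, -1.447]
contact_force: [-6.2, -0.6, 5.1]
opening: 0.0215
grip_force: 15.0
```

>>> arm_command:
  series:
    - {"x": 2,"y": 1,"z": -8,"rx": 0,"ry": 0,"rz": 0}
    - {"x": 6,"y": 1,"z": -17,"rx": 0,"ry": 0,"rz": 0}
    - {"x": 14.5,"y": 1,"z": -32.5,"rx": 0,"ry": 0,"rz": 0}
    - {"x": 25.5,"y": 1,"z": -47,"rx": 0,"ry": 0,"rz": 0}
    - {"x": 38,"y": 1,"z": -59.5,"rx": 0,"ry": 0,"rz": 0}
    - {"x": 53,"y": 1,"z": -70,"rx": 0,"ry": 0,"rz": 0}
    - {"x": 69,"y": 1,"z": -78.5,"rx": 0,"ry": 0,"rz": 0}
    - {"x": 86,"y": 1,"z": -84,"rx": 0,"ry": 0,"rz": 0}
    - {"x": 104,"y": 1,"z": -87,"rx": 0,"ry": 0,"rz": 0}
    - {"x": 115,"y": 1,"z": -87.5,"rx": 0,"ry": 0,"rz": 0}
    - {"x": 124,"y": 1,"z": -87.5,"rx": 0,"ry": 0,"rz": 0}
    - {"x": 132,"y": 1,"z": -86.5,"rx": 0,"ry": 0,"rz": 0}
    - {"x": 137,"y": 1,"z": -86,"rx": 0,"ry": 0,"rz": 0}
    - {"x": 140,"y": 1,"z": -85.5,"rx": 0,"ry": 0,"rz": 0}
    - {"x": 140,"y": 1,"z": -85.5,"rx": 0,"ry": 0,"rz": 0}
    - {"x": 140,"y": 1,"z": -85.5,"rx": 0,"ry": 0,"rz": 0}

```text
time: 32.0
tool_pos: [0.4695, 0.2702, 0.2393]
tool_rot: [-3.136, -0.0, -1.448]
contact_force: [4.6, -0.3, 7.5]
opening: 0.0218
grip_force: 15.0
```

>>> arm_command:
  series:
    - {"x": 0,"y": 0,"z": 0,"rx": 0,"ry": 0,"rz": 0}
    - {"x": 0,"y": 0,"z": 0,"rx": 0,"ry": 0,"rz": 0}
    - {"x": 0,"y": 0,"z": 0,"rx": 0,"ry": 0,"rz": 0}
    - {"x": 0,"y": 0,"z": -10,"rx": 0,"ry": 0,"rz": 0}
    - {"x": 0,"y": 0,"z": -40,"rx": 0,"ry": 0,"rz": 0}
    - {"x": 0,"y": 0,"z": -80,"rx": 0,"ry": 0,"rz": 0}
    - {"x": 0,"y": 0,"z": -110,"rx": 0,"ry": 0,"rz": 0}
    - {"x": 30,"y": 0,"z": -130,"rx": 0,"ry": 0,"rz": 8}
    - {"x": 70,"y": 0,"z": -130,"rx": 0,"ry": 0,"rz": 16}
    - {"x": 110,"y": 0,"z": -130,"rx": 0,"ry": 0,"rz": 24}
    - {"x": 150,"y": 0,"z": -130,"rx": 0,"ry": 0,"rz": 32}
    - {"x": 190,"y": 0,"z": -130,"rx": 0,"ry": 0,"rz": 40}
    - {"x": 220,"y": 0,"z": -130,"rx": 0,"ry": 0,"rz": 48}
    - {"x": 240,"y": 0,"z": -130,"rx": 0,"ry": 0,"rz": 56}
    - {"x": 260,"y": 0,"z": -130,"rx": 0,"ry": 0,"rz": 64}
    - {"x": 260,"y": 0,"z": -130,"rx": 0,"ry": 0,"rz": 72}
    - {"x": 260,"y": 0,"z": -130,"rx": 0,"ry": 0,"rz": 80}
    - {"x": 260,"y": 0,"z": -130,"rx": 0,"ry": 0,"rz": 88}
    - {"x": 260,"y": 0,"z": -130,"rx": 0,"ry": 0,"rz": 88}
    - {"x": 260,"y": 0,"z": -130,"rx": 0,"ry": 0,"rz": 88}
  hand: 60

```text
time: 34.0
tool_pos: [0.4999, 0.0134, 0.3677]
tool_rot: [-3.141, 0.0, -2.979]
contact_force: [-0.8, 0.7, 0.3]
opening: 0.0601
grip_force: 0.0
```

Run:
```python
from h import *
state()
p=cam('wrist')
np.savez('w10',**{k:p[k] for k in('pixels','K','rvec','tvec')})
for n,c in(('w',p),('s',cam('scene')),('t',cam('top'))):
    for q in ['blank_block','clamp_grip','clamp_hinge','square_stamp','hex_stamp','round_stamp','long_stamp']:
        print(n,q,[(np.round(d['point'],3).tolist(),round(d['confidence'],2),proj(c,d['point'])[0].astype(int).tolist()) for d in mark_of(c,q)[:3]])
rect(p,'square_stamp',.022);rect(p,'hex_stamp',.022);rect(p,'round_stamp',.022)
```

```text
t 34.0 pos [0.4999 0.0134 0.3677] rot [-3.1409  0.0003 -2.979 ] open 0.060083744261947715 F [-0.8394  0.6912  0.331 ] grip 0.0 q6 -1.8595488393056503
w blank_block [([0.477, 0.188, 0.011], 0.67, [405, 172])]
w clamp_grip [([0.444, -0.234, 0.004], 0.41, [102, 96])]
w clamp_hinge [([0.469, 0.29, 0.07], 0.56, [505, 187])]
w square_stamp [([0.443, 0.026, -0.004], 0.79, [295, 128])]
w hex_stamp [([0.439, -0.078, -0.002], 0.72, [220, 112])]
w round_stamp []
w long_stamp [([0.582, -0.328, 0.004], 0.4, [35, 185])]
s blank_block [([0.477, 0.189, 0.011], 0.71, [284, 202]), ([0.503, -0.287, 0.0], 0.3, [177, 358])]
s clamp_grip [([0.472, 0.272, 0.186], 0.95, [300, 135])]
s clamp_hinge [([0.467, 0.294, 0.069], 0.9, [302, 161])]
s square_stamp [([0.445, 0.024, -0.003], 0.77, [239, 243])]
s hex_stamp [([0.441, -0.081, -0.0], 0.92, [213, 273])]
s round_stamp [([0.693, -0.087, -0.004], 0.6, [300, 328])]
s long_stamp [([0.507, -0.289, 0.001], 0.73, [178, 359])]
t blank_block [([0.48, 0.191, 0.015], 0.7, [247, 263])]
t clamp_grip [([0.467, 0.264, 0.189], 0.54, [209, 267]), ([0.703, 0.314, -0.004], 0.32, [203, 184])]
t clamp_hinge [([0.468, 0.293, 0.07], 0.64, [206, 268]), ([0.47, 0.268, 0.186], 0.29, [207, 266])]
t square_stamp [([0.445, 0.024, -0.0], 0.66, [310, 275])]
t hex_stamp [([0.441, -0.079, 0.001], 0.86, [348, 275])]
t round_stamp [([0.7, -0.086, 0.002], 0.86, [346, 181])]
t long_stamp [([0.48, 0.192, 0.01], 0.41, [247, 263])]
 rect square_stamp 0.93 [445.1  24.9] [60.5 62.3] 75.6
 rect hex_stamp 0.76 [441.5 -80. ] [62.2 65.5] 51.0
 rect hex_stamp 0.21 [ 505.2 -270.9] [174.1 275.9] 86.2
 rect round_stamp 0.44 [ 505.7 -270.7] [175.1 277.1] 86.3
```

The clamp is closed (grip back at 0.472, 0.272, 0.186) and the blank is in the nest. The square stamp is next, at (0.445, 0.0242), yaw -14.4°.

Run:
```python
from h import *
go((.445,.0242,.0925,165.6))
```

```text
go (0.445, 0.0242, 0.0925, 165.6) -> [ 52.7  19.6 274.8] [-0.   0.  23.5]
```

>>> arm_command:
  series:
    - {"x": 20,"y": 10,"z": 40,"rx": 0,"ry": 0,"rz": 8}
    - {"x": 40,"y": 15,"z": 80,"rx": 0,"ry": 0,"rz": 16}
    - {"x": 52.7,"y": 19.6,"z": 120,"rx": 0,"ry": 0,"rz": 23.5}
    - {"x": 52.7,"y": 19.6,"z": 165,"rx": 0,"ry": 0,"rz": 23.5}
    - {"x": 52.7,"y": 19.6,"z": 200,"rx": 0,"ry": 0,"rz": 23.5}
    - {"x": 52.7,"y": 19.6,"z": 230,"rx": 0,"ry": 0,"rz": 23.5}
    - {"x": 52.7,"y": 19.6,"z": 255,"rx": 0,"ry": 0,"rz": 23.5}
    - {"x": 52.7,"y": 19.6,"z": 270,"rx": 0,"ry": 0,"rz": 23.5}
    - {"x": 52.7,"y": 19.6,"z": 274.8,"rx": 0,"ry": 0,"rz": 23.5}
    - {"x": 52.7,"y": 19.6,"z": 274.8,"rx": 0,"ry": 0,"rz": 23.5}
  hand: 46

```text
time: 36.35
tool_pos: [0.4449, 0.0242, 0.0923]
tool_rot: [-3.141, -0.0, 2.89]
contact_force: [0.3, -0.2, -0.1]
opening: 0.0463
grip_force: 0.0
```

>>> arm_command:
  series:
    - {"x": 0,"y": 0,"z": 0,"rx": 0,"ry": 0,"rz": 0}
    - {"x": 0,"y": 0,"z": 0,"rx": 0,"ry": 0,"rz": 0}
    - {"x": 0,"y": 0,"z": 0,"rx": 0,"ry": 0,"rz": 0}
    - {"x": 0,"y": 0,"z": 0,"rx": 0,"ry": 0,"rz": 0}
    - {"x": 0,"y": 0,"z": 0,"rx": 0,"ry": 0,"rz": 0}
    - {"x": 0,"y": 0,"z": 0,"rx": 0,"ry": 0,"rz": 0}
  hand: 0
  squeeze: 25

```text
time: 36.95
tool_pos: [0.4453, 0.0242, 0.0932]
tool_rot: [-3.141, 0.002, 2.89]
contact_force: [-0.7, -0.5, 6.2]
opening: 0.022
grip_force: 25.0
```

>>> arm_command:
  series:
    - {"x": 0,"y": 0,"z": -20,"rx": 0,"ry": 0,"rz": 0}
    - {"x": 0,"y": 0,"z": -60,"rx": 0,"ry": 0,"rz": 0}
    - {"x": 0,"y": 0,"z": -100,"rx": 0,"ry": 0,"rz": 0}
    - {"x": 0,"y": 0,"z": -120,"rx": 0,"ry": 0,"rz": 0}
    - {"x": 0,"y": 0,"z": -120,"rx": 0,"ry": 0,"rz": 0}
    - {"x": 0,"y": 0,"z": -120,"rx": 0,"ry": 0,"rz": 0}

```text
time: 37.55
tool_pos: [0.4445, 0.0244, 0.212]
tool_rot: [-3.141, 0.0, 2.89]
contact_force: [-0.1, 0.2, -2.4]
opening: 0.0219
grip_force: 25.0
```

```bash
cat >> h.py <<'E'
def pocket(x,y):
    a=CASE[2];return np.array([CASE[0]+(x*np.cos(a)-y*np.sin(a))/1000,CASE[1]+(x*np.sin(a)+y*np.cos(a))/1000])
E
python3 - <<'E'
from h import *
state(); t=pocket(-83.5,-36.5); print(t)
go((*t,.22,177),(*t,.13,177))
p=cam('wrist');print([(np.round(d['point'],3).tolist(),round(d['confidence'],2)) for d in mark_of(p,'square_stamp')])
s=observe();print(R.from_euler('xyz',s['tool_rot']).inv().apply(np.array(mark_of(p,'square_stamp')[0]['point'])-s['tool_pos']))
np.savez('w11',**{k:p[k] for k in('pixels','K','rvec','tvec')})
E
```

```text
t 37.55 pos [0.4445 0.0244 0.212 ] rot [-3.141   0.0001  2.8902] open 0.021921039563022403 F [-0.1257  0.1524 -2.4393] grip 24.95368391275406 q6 -1.4363936288735157
[ 0.4184 -0.3198]
go (np.float64(0.41840417144512565), np.float64(-0.31977992567225616), 0.22, 177) -> [ -60.3 -339.8   -7.8] [ -0.    0.  -11.4]
go (np.float64(0.41840417144512565), np.float64(-0.31977992567225616), 0.13, 177) -> [ -60.3 -339.8   82.2] [ -0.    0.  -11.4]
[([0.443, 0.024, 0.117], 0.62)]
[ 0.0009 -0.0011  0.0939]
```

Held and centred within 1 mm. On to the square pocket at (0.4184, -0.3198).

>>> arm_command:
  series:
    - {"x": -8,"y": -40,"z": -10,"rx": 0,"ry": 0,"rz": -2}
    - {"x": -16,"y": -90,"z": -10,"rx": 0,"ry": 0,"rz": -5}
    - {"x": -24,"y": -140,"z": -10,"rx": 0,"ry": 0,"rz": -8}
    - {"x": -33,"y": -190,"z": -10,"rx": 0,"ry": 0,"rz": -11.4}
    - {"x": -42,"y": -240,"z": -10,"rx": 0,"ry": 0,"rz": -11.4}
    - {"x": -51,"y": -285,"z": -10,"rx": 0,"ry": 0,"rz": -11.4}
    - {"x": -60,"y": -325,"z": 0,"rx": 0,"ry": 0,"rz": -11.4}
    - {"x": -60,"y": -340,"z": 30,"rx": 0,"ry": 0,"rz": -11.4}
    - {"x": -60,"y": -340,"z": 60,"rx": 0,"ry": 0,"rz": -11.4}
    - {"x": -60,"y": -340,"z": 80,"rx": 0,"ry": 0,"rz": -11.4}
    - {"x": -60,"y": -340,"z": 82,"rx": 0,"ry": 0,"rz": -11.4}
    - {"x": -60,"y": -340,"z": 82,"rx": 0,"ry": 0,"rz": -11.4}
    - {"x": -60,"y": -340,"z": 82,"rx": 0,"ry": 0,"rz": -11.4}

```text
time: 39.0
tool_pos: [0.4189, -0.3202, 0.1315]
tool_rot: [-3.14, 0.001, 3.089]
contact_force: [-0.2, -0.0, -0.9]
opening: 0.022
grip_force: 25.0
```

Run:
```python
from h import *
state(); t=pocket(-83.5,-36.5)
go((*t,.0992,177))
```

```text
t 39.0 pos [ 0.4189 -0.3202  0.1315] rot [-3.1401  0.0013  3.0895] open 0.022002668452949164 F [-0.1749 -0.0175 -0.9398] grip 24.953721463680267 q6 -2.316445300061408
go (np.float64(0.41840417144512565), np.float64(-0.31977992567225616), 0.0992, 177) -> [ 0.6  0.5 32.3] [-0.1  0.1  0. ]
```

>>> arm_command:
  series:
    - {"x": 0.5,"y": 0.5,"z": 10,"rx": 0,"ry": 0,"rz": 0}
    - {"x": 0.5,"y": 0.5,"z": 17,"rx": 0,"ry": 0,"rz": 0}
    - {"x": 0.5,"y": 0.5,"z": 22,"rx": 0,"ry": 0,"rz": 0}
    - {"x": 0.5,"y": 0.5,"z": 26,"rx": 0,"ry": 0,"rz": 0}
    - {"x": 0.5,"y": 0.5,"z": 30,"rx": 0,"ry": 0,"rz": 0}
    - {"x": 0.5,"y": 0.5,"z": 33,"rx": 0,"ry": 0,"rz": 0}
    - {"x": 0.5,"y": 0.5,"z": 33,"rx": 0,"ry": 0,"rz": 0}

```text
time: 39.7
tool_pos: [0.4181, -0.3195, 0.0991]
tool_rot: [-3.141, 0.001, 3.089]
contact_force: [-3.5, 2.8, 11.7]
opening: 0.0218
grip_force: 25.0
```

Floor reached at the expected height. Releasing and moving towards the hex stamp for a look.

>>> arm_command:
  series:
    - {"x": 0,"y": 0,"z": 0,"rx": 0,"ry": 0,"rz": 0}
    - {"x": 0,"y": 0,"z": 0,"rx": 0,"ry": 0,"rz": 0}
    - {"x": 0,"y": 0,"z": -5,"rx": 0,"ry": 0,"rz": 0}
    - {"x": 0,"y": 0,"z": -40,"rx": 0,"ry": 0,"rz": 0}
    - {"x": 0,"y": 0,"z": -90,"rx": 0,"ry": 0,"rz": 0}
    - {"x": 0,"y": 0,"z": -140,"rx": 0,"ry": 0,"rz": 0}
    - {"x": -20,"y": 40,"z": -170,"rx": 0,"ry": 0,"rz": 8}
    - {"x": -40,"y": 80,"z": -200,"rx": 0,"ry": 0,"rz": 16}
    - {"x": -60,"y": 125,"z": -210,"rx": 0,"ry": 0,"rz": 24}
    - {"x": -70,"y": 170,"z": -210,"rx": 0,"ry": 0,"rz": 32}
    - {"x": -75,"y": 210,"z": -210,"rx": 0,"ry": 0,"rz": 37}
    - {"x": -75,"y": 235,"z": -210,"rx": 0,"ry": 0,"rz": 37}
    - {"x": -75,"y": 235,"z": -210,"rx": 0,"ry": 0,"rz": 37}
    - {"x": -75,"y": 235,"z": -210,"rx": 0,"ry": 0,"rz": 37}
  hand: 44

```text
time: 41.1
tool_pos: [0.5052, -0.0884, 0.3079]
tool_rot: [-3.141, 0.001, 2.445]
contact_force: [0.3, 0.0, -0.1]
opening: 0.0437
grip_force: 0.0
```

```bash
cat >> h.py <<'E'
def grip_over(p,im,x,y,a,o,f,z=.058,l=46,w=22):
    a=np.radians(a);E=np.array([[np.cos(a),-np.sin(a)],[np.sin(a),np.cos(a)]])
    P=np.array([[-l,-w],[l,-w],[l,w],[-l,w]])/2000@E.T+[x,y]
    cv2.polylines(im,[np.int32((proj(p,np.c_[P,np.full(4,z)])-o+.5)*f)],True,(0,255,0),1)
E
python3 - <<'E'
from h import *
p=cam('wrist');state()
for q in ['hex_stamp','square_stamp','round_stamp']:
    print(q,[(np.round(d['point'],3).tolist(),round(d['confidence'],2)) for d in mark_of(p,q)[:3]])
rect(p,'hex_stamp',.022); rect(p,'square_stamp',.028)
o=np.maximum(proj(p,[.44,-.08,.04])[0].astype(int)-[60,55],0); f=5
im=cv2.resize(p['pixels'][o[1]:o[1]+110,o[0]:o[0]+120],None,fx=f,fy=f,interpolation=2); im=cv2.convertScaleAbs(im,alpha=1.6)
grip_over(p,im,.44,-.0797,-40,o,f)
cv2.imwrite('pics/w12.png',im)
E
```

```text
t 41.15 pos [ 0.5052 -0.0892  0.3078] rot [-3.141   0.0012  2.4436] open 0.04420516534334213 F [ 0.4466  0.0449 -0.0693] grip 0.0 q6 -1.1963025139210157
hex_stamp [([0.44, -0.078, -0.0], 0.96), ([0.418, -0.319, 0.003], 0.62)]
square_stamp [([0.417, -0.321, 0.005], 0.64), ([0.438, -0.078, -0.001], 0.44)]
round_stamp [([0.746, -0.194, -0.003], 0.58)]
 rect hex_stamp 0.6 [440.7 -80.9] [60.  65.8] 47.3
 rect square_stamp 0.76 [ 415.6 -320. ] [78.  56.8] 85.8
```

View pics/w12.png

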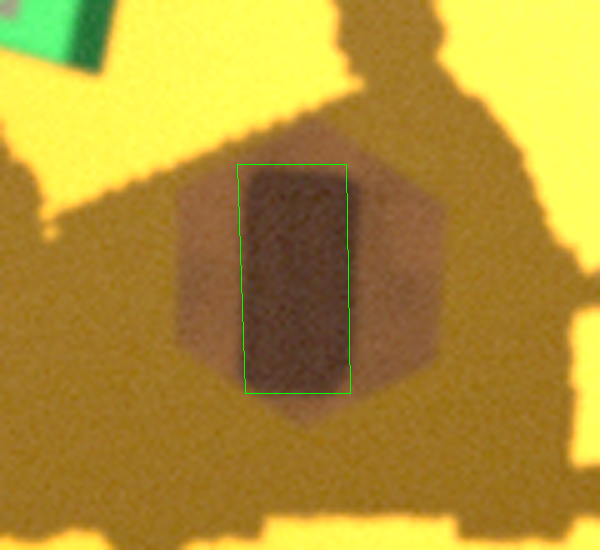

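The hex stamp's grip (297,280) matches the overlay: position right, yaw about -41°. Grasping it.

Run:
```python
from h import *
go((.440,-.0797,.0925,139))
```

```text
go (0.44, -0.0797, 0.0925, 139) -> [ 56.3 -34.2 215.1] [-0.   0.   0.9]
```

>>> arm_command:
  series:
    - {"x": 25,"y": -15,"z": 40,"rx": 0,"ry": 0,"rz": 1}
    - {"x": 50,"y": -30,"z": 80,"rx": 0,"ry": 0,"rz": 1}
    - {"x": 56.3,"y": -34.2,"z": 120,"rx": 0,"ry": 0,"rz": 1}
    - {"x": 56.3,"y": -34.2,"z": 160,"rx": 0,"ry": 0,"rz": 1}
    - {"x": 56.3,"y": -34.2,"z": 190,"rx": 0,"ry": 0,"rz": 1}
    - {"x": 56.3,"y": -34.2,"z": 208,"rx": 0,"ry": 0,"rz": 1}
    - {"x": 56.3,"y": -34.2,"z": 215,"rx": 0,"ry": 0,"rz": 1}
    - {"x": 56.3,"y": -34.2,"z": 215,"rx": 0,"ry": 0,"rz": 1}
  hand: 46

```text
time: 42.2
tool_pos: [0.4399, -0.0791, 0.0921]
tool_rot: [-3.141, -0.001, 2.425]
contact_force: [0.1, -1.4, 0.1]
opening: 0.0457
grip_force: 0.0
```

>>> arm_command:
  series:
    - {"x": 0,"y": 0,"z": 0,"rx": 0,"ry": 0,"rz": 0}
    - {"x": 0,"y": 0,"z": 0,"rx": 0,"ry": 0,"rz": 0}
    - {"x": 0,"y": 0,"z": 0,"rx": 0,"ry": 0,"rz": 0}
    - {"x": 0,"y": 0,"z": 0,"rx": 0,"ry": 0,"rz": 0}
    - {"x": 0,"y": 0,"z": 0,"rx": 0,"ry": 0,"rz": 0}
    - {"x": 0,"y": 0,"z": 0,"rx": 0,"ry": 0,"rz": 0}
  hand: 0

```text
time: 42.8
tool_pos: [0.4405, -0.0789, 0.0934]
tool_rot: [3.141, 0.002, 2.426]
contact_force: [-1.5, -0.2, 7.2]
opening: 0.0222
grip_force: 24.7
```

>>> arm_command:
  series:
    - {"x": 0,"y": 0,"z": -20,"rx": 0,"ry": 0,"rz": 0}
    - {"x": 0,"y": 0,"z": -60,"rx": 0,"ry": 0,"rz": 0}
    - {"x": 0,"y": 0,"z": -100,"rx": 0,"ry": 0,"rz": 0}
    - {"x": 0,"y": 0,"z": -120,"rx": 0,"ry": 0,"rz": 0}
    - {"x": 0,"y": 0,"z": -120,"rx": 0,"ry": 0,"rz": 0}
    - {"x": 0,"y": 0,"z": -120,"rx": 0,"ry": 0,"rz": 0}

```text
time: 43.4
tool_pos: [0.4397, -0.0784, 0.2122]
tool_rot: [-3.141, 0.0, 2.426]
contact_force: [-0.6, -0.2, -2.3]
opening: 0.022
grip_force: 24.7
```

Run:
```python
from h import *
state(); t=pocket(80.5,-36.5); print(t)
go((*t,.22,177),(*t,.132,177))
p=cam('wrist');s=observe();print([R.from_euler('xyz',s['tool_rot']).inv().apply(np.array(d['point'])-s['tool_pos']) for d in mark_of(p,'hex_stamp')[:2]])
np.savez('w13',**{k:p[k] for k in('pixels','K','rvec','tvec')})
```

```text
t 43.4 pos [ 0.4397 -0.0784  0.2122] rot [-3.1413  0.0004  2.426 ] open 0.021996450955993722 F [-0.5864 -0.2454 -2.2738] grip 24.6756112575531 q6 -1.203138335583697
[ 0.5822 -0.3284]
go (np.float64(0.5821794151448758), np.float64(-0.32836302249609894), 0.22, 177) -> [-271.5  -95.1   -7.7] [ -0.   0. -38.]
go (np.float64(0.5821794151448758), np.float64(-0.32836302249609894), 0.132, 177) -> [-271.5  -95.1   80.3] [ -0.   0. -38.]
[array([-0.0001,  0.0017,  0.0942])]
```

>>> arm_command:
  series:
    - {"x": -35,"y": -12,"z": -10,"rx": 0,"ry": 0,"rz": -7}
    - {"x": -80,"y": -28,"z": -10,"rx": 0,"ry": 0,"rz": -14}
    - {"x": -125,"y": -44,"z": -10,"rx": 0,"ry": 0,"rz": -21}
    - {"x": -170,"y": -60,"z": -10,"rx": 0,"ry": 0,"rz": -28}
    - {"x": -215,"y": -75,"z": -10,"rx": 0,"ry": 0,"rz": -34}
    - {"x": -250,"y": -88,"z": -10,"rx": 0,"ry": 0,"rz": -38}
    - {"x": -271.5,"y": -95,"z": 0,"rx": 0,"ry": 0,"rz": -38}
    - {"x": -271.5,"y": -95,"z": 30,"rx": 0,"ry": 0,"rz": -38}
    - {"x": -271.5,"y": -95,"z": 60,"rx": 0,"ry": 0,"rz": -38}
    - {"x": -271.5,"y": -95,"z": 80,"rx": 0,"ry": 0,"rz": -38}
    - {"x": -271.5,"y": -95,"z": 80,"rx": 0,"ry": 0,"rz": -38}
    - {"x": -271.5,"y": -95,"z": 80,"rx": 0,"ry": 0,"rz": -38}

```text
time: 44.7
tool_pos: [0.5824, -0.3284, 0.1316]
tool_rot: [3.141, -0.002, 3.089]
contact_force: [0.7, -1.6, -1.3]
opening: 0.0217
grip_force: 24.7
```

Run:
```python
from h import *
state(); t=pocket(80.5,-36.5)
go((*t,.0993,177))
```

```text
t 44.7 pos [ 0.5824 -0.3284  0.1316] rot [ 3.1409 -0.0017  3.0892] open 0.021728835210406326 F [ 0.7205 -1.5625 -1.2606] grip 24.67563360929489 q6 -2.14599698811048
go (np.float64(0.5821794151448758), np.float64(-0.32836302249609894), 0.0993, 177) -> [ 0.2 -0.  32.3] [ 0.  -0.1 -0. ]
```

>>> arm_command:
  series:
    - {"x": 0,"y": 0,"z": 10,"rx": 0,"ry": 0,"rz": 0}
    - {"x": 0,"y": 0,"z": 17,"rx": 0,"ry": 0,"rz": 0}
    - {"x": 0,"y": 0,"z": 22,"rx": 0,"ry": 0,"rz": 0}
    - {"x": 0,"y": 0,"z": 26,"rx": 0,"ry": 0,"rz": 0}
    - {"x": 0,"y": 0,"z": 30,"rx": 0,"ry": 0,"rz": 0}
    - {"x": 0,"y": 0,"z": 32.5,"rx": 0,"ry": 0,"rz": 0}
    - {"x": 0,"y": 0,"z": 32.5,"rx": 0,"ry": 0,"rz": 0}

```text
time: 45.4
tool_pos: [0.5826, -0.3285, 0.1]
tool_rot: [-3.141, -0.0, 3.089]
contact_force: [-0.4, 0.2, -2.5]
opening: 0.0222
grip_force: 24.7
```

In the pocket without load. Releasing and going over to the round stamp.

>>> arm_command:
  series:
    - {"x": 0,"y": 0,"z": 0.5,"rx": 0,"ry": 0,"rz": 0}
    - {"x": 0,"y": 0,"z": 0.5,"rx": 0,"ry": 0,"rz": 0}
    - {"x": 0,"y": 0,"z": -5,"rx": 0,"ry": 0,"rz": 0}
    - {"x": 0,"y": 0,"z": -40,"rx": 0,"ry": 0,"rz": 0}
    - {"x": 0,"y": 0,"z": -90,"rx": 0,"ry": 0,"rz": 0}
    - {"x": -20,"y": 30,"z": -130,"rx": 0,"ry": 0,"rz": -3}
    - {"x": -45,"y": 60,"z": -160,"rx": 0,"ry": 0,"rz": -6}
    - {"x": -70,"y": 95,"z": -190,"rx": 0,"ry": 0,"rz": -10}
    - {"x": -90,"y": 130,"z": -210,"rx": 0,"ry": 0,"rz": -10}
    - {"x": -100,"y": 170,"z": -210,"rx": 0,"ry": 0,"rz": -10}
    - {"x": -100,"y": 180,"z": -210,"rx": 0,"ry": 0,"rz": -10}
    - {"x": -100,"y": 180,"z": -210,"rx": 0,"ry": 0,"rz": -10}
    - {"x": -100,"y": 180,"z": -210,"rx": 0,"ry": 0,"rz": -10}
  hand: 44

```text
time: 46.7
tool_pos: [0.6914, -0.1549, 0.3103]
tool_rot: [-3.14, -0.0, -3.02]
contact_force: [-0.1, 0.2, 0.7]
opening: 0.0441
grip_force: 0.0
```

Run:
```python
from h import *
p=cam('wrist');state()
pr=[]
for c in(p,cam('scene'),cam('top')):
  for q in ['round_stamp','hex_stamp','square_stamp']:
    print(q,[(np.round(d['point'],3).tolist(),round(d['confidence'],2)) for d in mark_of(c,q)[:2]])
rect(p,'round_stamp',.022)
o=np.maximum(proj(p,[.697,-.086,.04])[0].astype(int)-[60,55],0); f=5
im=cv2.resize(p['pixels'][o[1]:o[1]+110,o[0]:o[0]+120],None,fx=f,fy=f,interpolation=2); im=cv2.convertScaleAbs(im,alpha=1.6)
grip_over(p,im,.6965,-.086,7,o,f)
cv2.imwrite('pics/w14.png',im)
```

```text
t 46.75 pos [ 0.6914 -0.1555  0.3102] rot [-3.1405 -0.0004 -3.021 ] open 0.0434352181904872 F [ 0.2766  0.0092 -0.1047] grip 0.0 q6 -2.0201947118259715
round_stamp [([0.699, -0.085, -0.0], 0.98)]
hex_stamp [([0.585, -0.331, 0.008], 0.88)]
square_stamp []
round_stamp [([0.698, -0.09, -0.001], 0.56)]
hex_stamp [([0.581, -0.331, 0.005], 0.65), ([0.56, -0.238, 0.008], 0.5)]
square_stamp [([0.419, -0.321, 0.004], 0.95)]
round_stamp [([0.698, -0.084, 0.003], 0.97), ([0.47, 0.292, 0.072], 0.74)]
hex_stamp [([0.482, 0.191, 0.0], 0.44), ([0.583, -0.327, 0.008], 0.4)]
square_stamp []
 rect round_stamp 0.67 [696.2 -85.8] [69.  65.7] 78.0
```

View pics/w14.png

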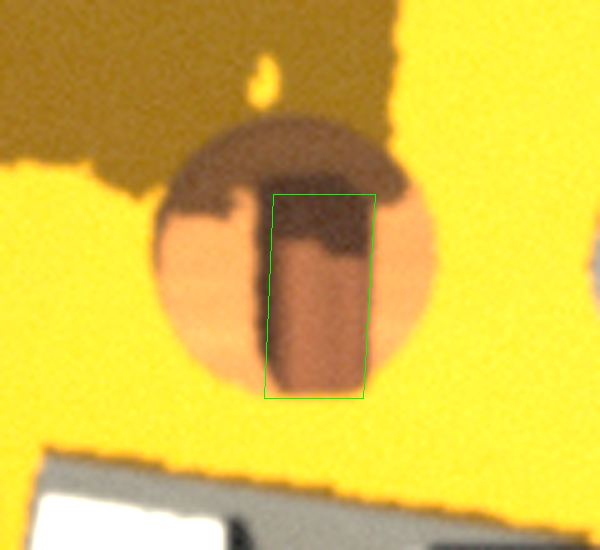

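The round stamp's grip (322,295) matches the overlay, with the gift box clear below. Grasping at (0.697, -0.0858), yaw 8°.

Run:
```python
from h import *
go((.697,-.0858,.0925,188))
```

```text
go (0.697, -0.0858, 0.0925, 188) -> [-13.3  67.2 217.7] [-0.  0. -1.]
```

>>> arm_command:
  series:
    - {"x": -6,"y": 30,"z": 30,"rx": 0,"ry": 0,"rz": -1}
    - {"x": -13.3,"y": 60,"z": 60,"rx": 0,"ry": 0,"rz": -1}
    - {"x": -13.3,"y": 67.2,"z": 100,"rx": 0,"ry": 0,"rz": -1}
    - {"x": -13.3,"y": 67.2,"z": 145,"rx": 0,"ry": 0,"rz": -1}
    - {"x": -13.3,"y": 67.2,"z": 185,"rx": 0,"ry": 0,"rz": -1}
    - {"x": -13.3,"y": 67.2,"z": 208,"rx": 0,"ry": 0,"rz": -1}
    - {"x": -13.3,"y": 67.2,"z": 217.7,"rx": 0,"ry": 0,"rz": -1}
    - {"x": -13.3,"y": 67.2,"z": 217.7,"rx": 0,"ry": 0,"rz": -1}
  hand: 46

```text
time: 48.15
tool_pos: [0.6966, -0.0856, 0.0913]
tool_rot: [3.141, -0.002, -3.002]
contact_force: [0.4, 0.4, 0.2]
opening: 0.0458
grip_force: 0.0
```

>>> arm_command:
  series:
    - {"x": 0,"y": 0,"z": 0,"rx": 0,"ry": 0,"rz": 0}
    - {"x": 0,"y": 0,"z": 0,"rx": 0,"ry": 0,"rz": 0}
    - {"x": 0,"y": 0,"z": 0,"rx": 0,"ry": 0,"rz": 0}
    - {"x": 0,"y": 0,"z": 0,"rx": 0,"ry": 0,"rz": 0}
    - {"x": 0,"y": 0,"z": 0,"rx": 0,"ry": 0,"rz": 0}
    - {"x": 0,"y": 0,"z": 0,"rx": 0,"ry": 0,"rz": 0}
  hand: 0

```text
time: 48.75
tool_pos: [0.6975, -0.0858, 0.094]
tool_rot: [-3.14, 0.002, -3.002]
contact_force: [-1.2, 0.7, 6.6]
opening: 0.0221
grip_force: 24.9
```

>>> arm_command:
  series:
    - {"x": 0,"y": 0,"z": -20,"rx": 0,"ry": 0,"rz": 0}
    - {"x": 0,"y": 0,"z": -60,"rx": 0,"ry": 0,"rz": 0}
    - {"x": 0,"y": 0,"z": -100,"rx": 0,"ry": 0,"rz": 0}
    - {"x": 0,"y": 0,"z": -120,"rx": 0,"ry": 0,"rz": 0}
    - {"x": 0,"y": 0,"z": -120,"rx": 0,"ry": 0,"rz": 0}
    - {"x": 0,"y": 0,"z": -120,"rx": 0,"ry": 0,"rz": 0}

```text
time: 49.35
tool_pos: [0.6965, -0.0856, 0.2114]
tool_rot: [-3.141, -0.001, -3.002]
contact_force: [-0.5, -0.7, -2.2]
opening: 0.0221
grip_force: 24.9
```

Run:
```python
from h import *
state(); t=pocket(-3.0,-36.7); print(t)
go((*t,.22,177),(*t,.132,177))
p=cam('wrist');s=observe();print([R.from_euler('xyz',s['tool_rot']).inv().apply(np.array(d['point'])-s['tool_pos']) for d in mark_of(p,'round_stamp')[:2]])
```

```text
t 49.35 pos [ 0.6965 -0.0856  0.2114] rot [-3.1413 -0.0011 -3.002 ] open 0.02206539935242013 F [-0.5091 -0.6593 -2.1514] grip 24.910075664520264 q6 -1.94135013690319
[ 0.4988 -0.3242]
go (np.float64(0.4987833818016203), np.float64(-0.32419269605676404), 0.22, 177) -> [ 229.  -208.8   -8.3] [-0.  -0.1 11. ]
go (np.float64(0.4987833818016203), np.float64(-0.32419269605676404), 0.132, 177) -> [ 228.9 -208.8   79.7] [-0.  -0.1 11. ]
[array([0.0004, 0.0003, 0.0939])]
```

>>> arm_command:
  series:
    - {"x": 30,"y": -28,"z": -10,"rx": 0,"ry": 0,"rz": 2}
    - {"x": 63,"y": -57,"z": -10,"rx": 0,"ry": 0,"rz": 5}
    - {"x": 96,"y": -88,"z": -10,"rx": 0,"ry": 0,"rz": 8}
    - {"x": 130,"y": -118,"z": -10,"rx": 0,"ry": 0,"rz": 11}
    - {"x": 163,"y": -149,"z": -10,"rx": 0,"ry": 0,"rz": 11}
    - {"x": 195,"y": -178,"z": -10,"rx": 0,"ry": 0,"rz": 11}
    - {"x": 220,"y": -200,"z": 0,"rx": 0,"ry": 0,"rz": 11}
    - {"x": 229,"y": -209,"z": 30,"rx": 0,"ry": 0,"rz": 11}
    - {"x": 229,"y": -209,"z": 60,"rx": 0,"ry": 0,"rz": 11}
    - {"x": 229,"y": -209,"z": 79,"rx": 0,"ry": 0,"rz": 11}
    - {"x": 229,"y": -209,"z": 79,"rx": 0,"ry": 0,"rz": 11}
    - {"x": 229,"y": -209,"z": 79,"rx": 0,"ry": 0,"rz": 11}

```text
time: 50.65
tool_pos: [0.4991, -0.3243, 0.1328]
tool_rot: [3.141, -0.001, 3.089]
contact_force: [0.3, 0.1, -0.7]
opening: 0.0219
grip_force: 24.9
```

Run:
```python
from h import *
state(); t=pocket(-3.0,-36.7)
go((*t,.0995,177))
```

```text
t 50.65 pos [ 0.4991 -0.3243  0.1328] rot [ 3.1409 -0.0013  3.0892] open 0.021855399419270786 F [ 0.332   0.0525 -0.7159] grip 24.910092651844025 q6 -2.223129047622005
go (np.float64(0.4987833818016203), np.float64(-0.32419269605676404), 0.0995, 177) -> [ 0.2  0.1 33.3] [ 0.  -0.1 -0. ]
```

>>> arm_command:
  series:
    - {"x": 0,"y": 0,"z": 10,"rx": 0,"ry": 0,"rz": 0}
    - {"x": 0,"y": 0,"z": 17,"rx": 0,"ry": 0,"rz": 0}
    - {"x": 0,"y": 0,"z": 22,"rx": 0,"ry": 0,"rz": 0}
    - {"x": 0,"y": 0,"z": 26,"rx": 0,"ry": 0,"rz": 0}
    - {"x": 0,"y": 0,"z": 30,"rx": 0,"ry": 0,"rz": 0}
    - {"x": 0,"y": 0,"z": 33,"rx": 0,"ry": 0,"rz": 0}
    - {"x": 0,"y": 0,"z": 33,"rx": 0,"ry": 0,"rz": 0}

```text
time: 51.35
tool_pos: [0.4993, -0.3246, 0.1004]
tool_rot: [-3.141, 0.0, 3.089]
contact_force: [-0.4, -0.4, -1.9]
opening: 0.0218
grip_force: 24.9
```

>>> arm_command:
  series:
    - {"x": 0,"y": 0,"z": 0,"rx": 0,"ry": 0,"rz": 0}
    - {"x": 0,"y": 0,"z": 0,"rx": 0,"ry": 0,"rz": 0}
    - {"x": 0,"y": 0,"z": -5,"rx": 0,"ry": 0,"rz": 0}
    - {"x": 0,"y": 0,"z": -40,"rx": 0,"ry": 0,"rz": 0}
    - {"x": 0,"y": 0,"z": -90,"rx": 0,"ry": 0,"rz": 0}
    - {"x": 0,"y": 0,"z": -140,"rx": 0,"ry": 0,"rz": 0}
    - {"x": 0,"y": 40,"z": -180,"rx": 0,"ry": 0,"rz": 0}
    - {"x": 0,"y": 85,"z": -220,"rx": 0,"ry": 0,"rz": 0}
    - {"x": -50,"y": 120,"z": -250,"rx": 0,"ry": 0,"rz": 0}
    - {"x": -80,"y": 150,"z": -270,"rx": 0,"ry": 0,"rz": 0}
    - {"x": -80,"y": 150,"z": -270,"rx": 0,"ry": 0,"rz": 0}
    - {"x": -80,"y": 150,"z": -270,"rx": 0,"ry": 0,"rz": 0}
  hand: 44

```text
time: 52.55
tool_pos: [0.589, -0.1763, 0.3731]
tool_rot: [-3.14, 0.005, 3.093]
contact_force: [0.1, -0.3, -0.3]
opening: 0.0441
grip_force: 0.0
```

Run:
```python
from h import *
p=cam('wrist');state()
cs=dict(w=p,s=cam('scene'),t=cam('top'))
for q,t in dict(round_stamp=pocket(-3.5,-36.5),hex_stamp=pocket(80,-36.5),square_stamp=pocket(-84,-36.5),done_block=pocket(55.5,49.5),blank_block=[.4802,.1903],clamp_grip=[.4695,.2706],long_stamp=[0,0]).items():
    print(q,np.round(t,3),[(n,np.round(d['point'],3).tolist(),round(d['confidence'],2)) for n,c in cs.items() for d in mark_of(c,q)[:1]])
im=np.vstack([cv2.resize(p['pixels'][0:215,0:330],(460,300)),cv2.resize(cs['s']['pixels'][90:240,210:440],(460,300))])
im2=cv2.resize(cs['s']['pixels'][270:420,90:260],(340,300));im3=cv2.resize(cs['t']['pixels'][130:350,180:429],(340,300))
cv2.imwrite('pics/final.png',np.hstack([im,np.vstack([im2,im3])]))
```

```text
t 52.6 pos [ 0.5876 -0.1776  0.3715] rot [-3.1401  0.0022  3.0918] open 0.04383756595208132 F [-0.665   0.0198  0.0045] grip 0.0 q6 -1.9390425982685626
round_stamp [ 0.498 -0.324] [('w', [0.498, -0.324, 0.008], 0.61), ('s', [0.5, -0.328, 0.004], 0.83), ('t', [0.5, -0.326, 0.01], 0.62)]
hex_stamp [ 0.582 -0.328] [('w', [0.584, -0.327, 0.006], 0.73), ('s', [0.581, -0.33, 0.008], 0.88), ('t', [0.583, -0.324, 0.009], 0.59)]
square_stamp [ 0.418 -0.32 ] [('w', [0.417, -0.317, 0.003], 0.79), ('s', [0.42, -0.319, 0.003], 0.85), ('t', [0.5, -0.324, 0.005], 0.51)]
done_block [ 0.562 -0.241] [('w', [0.56, -0.244, 0.006], 0.85), ('s', [0.52, 0.469, 0.001], 0.94), ('t', [0.519, 0.471, 0.002], 0.79)]
blank_block [0.48 0.19] [('s', [0.476, 0.188, 0.012], 0.88), ('t', [0.478, 0.191, 0.016], 0.74)]
clamp_grip [0.47  0.271] [('s', [0.471, 0.269, 0.187], 0.65), ('t', [0.471, 0.266, 0.185], 0.63)]
long_stamp [0 0] [('s', [0.584, -0.329, 0.006], 0.18), ('t', [0.499, -0.324, 0.004], 0.38)]
```

View pics/final.png

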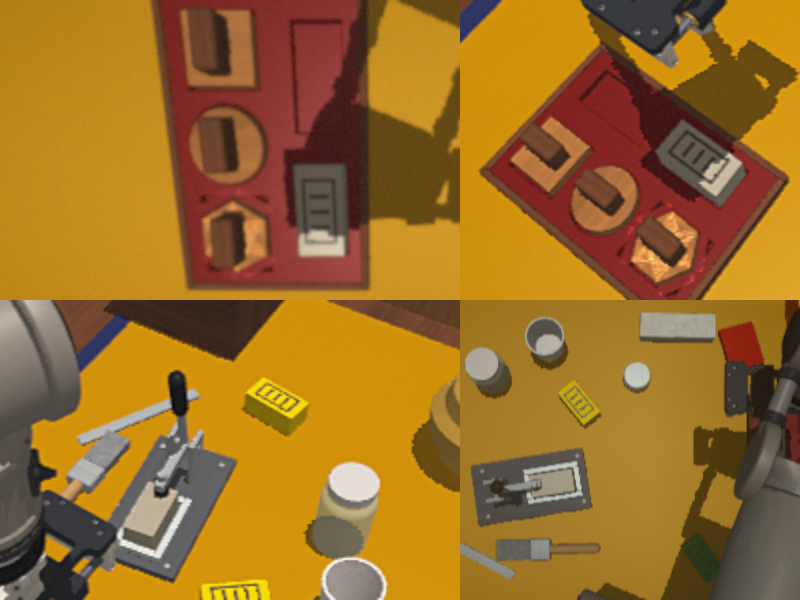

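All three stamps and the done block sit in their pockets (upper crops). The clamp is closed on the blank (170,510) and the bystanders are in place. Handing in.

```bash
python3 -c "
from cell import *
print(hand_in())"
```

```text
the job is handed in; nothing more can be done
None
```

The job is handed in but returned no verdict; in the last pictures the fresh block lies flat in the nest with the clamp closed on it, and the finished block and the three stamps on the table (square, round, hex) sit in their own case pockets.

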